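# Turn the tablet over and slide it into its charging dock

### The job

The tablet was left lying on its screen on the desk riser; put it in the charging dock on the left with its screen to the front, slid right down between the two side rails until it stands on the foot, and let go. Lying flat it is too wide and too thin to grip, so slide it partly out over the riser's front edge, take the overhang from above and below, and turn it over. Do not let the tablet fall, and leave the mug, stapler and tape roll where they are.

Things in the scene. Friction and masses are not known exactly. Their poses are not given: they have to be found in the camera images.
- tablet: Rigid tablet, 180 x 125 x 10 mm (x, y, z), 0.2 to 0.4 kg: dark grey metal back, black-rimmed colour screen. Starts lying on its screen on the riser, a 180 mm side towards the front edge. Origin: centre of the screen glass (at the start, of the underside); x along the 180 mm sides, z from the screen out through the back (z up = screen down). It fits the dock with either 180 mm side down.
- riser: Fixed riser: light wooden board 240 x 260 x 16 mm (x, y, z), its top 100 mm above the desk, on dark steel legs set 15 to 22 mm in from its edges; a notebook lies under it. Origin: centre of its footprint at desk level, z up; front edge, facing the robot, at x = -120 mm, with clear desk before it; side edges at y = +-130 mm.
- dock: Fixed grey charging dock on a black base 125 x 170 mm: a cradle 196 mm wide, leaning back 18 degrees from upright. Origin: centre of the base's underside, z up, front to -x (roughly to the robot). The slot rises from the foot (x -30, y 0, z 24 mm) along (sin 18, 0, cos 18 deg); it is 184 mm wide, 13 mm deep front to back. Seated, the tablet's upper side is 55 mm above the rails.
- dock_mouth (a point): Middle of the slot at the top of the straight rails, 70 mm up the slot from the foot; axes as dock. At either side a C-shaped rail (10 mm lip in front, wall beside, panel behind) runs from the foot to here, so the tablet enters only from the top. Flared lead-ins reach 18 mm higher and widen the mouth to about 200 x 26 mm; between the two front flares the middle is open.
- dock_seat (a point): Where tablet's origin (centre of the screen glass) lies when the tablet stands on the foot with its back against the panel, screen to the front; axes as dock.
- mug: Orange mug, 81 x 113 x 101 mm, on a cork coaster at the left rear; leave alone. Origin: centre of its foot.
- stapler: Red desk stapler, 150 x 38 x 46 mm, at the left; leave alone. Origin: centre of its underside.
- tape_roll: Roll of brown tape lying flat, 92 x 90 x 48 mm, front left; leave alone. Origin: centre of its underside.

How it is judged (in metres and radians):
At the end, for the whole second after the job is handed in: The tablet rests in the dock, screen to the front: the centre of its screen within 7 mm of dock_seat, its 180 mm side level within 0.06 rad of the dock's y, leaning back as the rails do (18 degrees, give or take about 5), released and still (distance between tablet and dock_seat below 0.007 m and angle between tablet's own z axis and vertical between 1.8 and 1.98 rad and angle between the x axis of tablet and the y axis of dock, either way round below 0.06 rad and linear speed of tablet below 0.02 m/s); the robot touches nothing.
It fails at once if the tablet falls to the desk or the floor (height (world z) of tablet below 0.035 m).
It fails at once if the mug, stapler or tape roll is pushed more than 30 mm or knocked over (distance of any of mug, stapler, tape_roll from where it was at the start of the episode above 0.03 m or angle between mug's own z axis and vertical above 0.5 rad).
It also fails if it takes over 69 s, if anything falls off the work surface, if the arm or the gripper's body presses on something with over 40 N, if the wrist force passes 120 N, or if a joint passes its speed limit or range.

### The arm

A 6-joint arm with a two-finger parallel gripper is mounted at the origin on a cart in front of the work surface, level with it; the furniture and walls round the work are solid. World frame = base frame: x ahead of the robot, y to its left, z up, the work surface at z = 0. Lengths are in mm, angles in rad, forces in N, time in s.
With the tool pointing down it reaches from about 325 to 875 mm from the base axis. Payload 4.4 kg.
Tool frame: the origin (TCP) lies on the centre line of the jaws, within the pads' length; the fingertips stand ahead of it and the grasp point (between the pads) lies 6 mm ahead of it (ctrl.tcp_to_tips is the z of the fingertips in the tool frame, in mm); z points along the fingers, y is the direction in which the jaws open and shut (so a half turn about z gives the same grasp; the last joint's range is limited). The gripper opens to 85 mm and grips with 20 to 120 N. Pads are 22 mm wide; open, the fingers measure 114 mm over their backs; the gripper's body (76 mm by 85 mm) begins 54 mm behind the grasp point. The pads swing forward as they close: fully open they stand 13 mm farther back than shut.
Start: joints at [1.185, 0.207, 1.542, -0, 1.393, -0.15], TCP at [134.342, 559.088, 256.282] pointing down, gripper open.
Joint ranges: [-2.73, 2.73], [-0.86, 2.22], [0.23, 2.46], [-1.11, 4.25], [0.08, 2.63], [-2.82, 2.82]. Speed limits (rad/s): [2.79, 2.79, 3.14, 3.14, 3.14, 3.14].

### API

Orientations are given as a 3x3 rotation matrix whose columns are the frame's x, y, z axes.
In Python, from plant import ctrl, sensors, optics gives the robot as it stands. Calls block until the motion is done:
- ctrl.move_ptp(position, orientation): joint-space move of the TCP to a pose.
- ctrl.move_l(position, rot=None, vel=150, threshold=None): straight line of the TCP; rot=None keeps the orientation; vel is the mean speed in mm/s. With threshold (N) it stops when the force on the tool has changed by that much, and returns True; else False.
- ctrl.set_joints(angles): joint-space move.
- ctrl.gripper_to(opening, force=None): finger opening in mm; force is the grip in N (None keeps the last); returns when the fingers have stopped.
- ctrl.hold(seconds).
- ctrl.solve_ik(position, orientation): joint angles nearest the present ones, or None.
- sensors.read_state(): the state.
- optics.grab_frame(name): name is "scene" or "top" or "wrist"; returns (picture, depth): 480x640x3 uint8, red, green, blue; 480x640 float32, mm along the optical axis (not along the pixel's ray), 0 where there is no reading.
- optics.camera_params(name): a dict with "mtx" (3x3 intrinsics, pixels), "k1" (the pictures are not rectified: a ray, as slopes to the right and down, at radius r is drawn at 1 + k1 r^2 times it, then the intrinsics apply), "R" (3x3) and "t" (3): a world point X has camera coordinates R X + t; the wrist camera has in their place "T_tool_cam" (4x4, takes a point from camera to tool coordinates, whose origin is the TCP and whose axes are the flange's). Camera axes: x right, y down, z forward; pixel columns grow to the right and rows downward; lengths in mm; the calibration is good to about 2 mm. A picture is of the moment at which its call begins: read the wrist's pose just before it. camera_params takes no time and is no camera call.
A pose or a line that the arm cannot do raises ctrl.MotionError and nothing moves.
- ctrl.finish_job(): hands the job in, once; it reports no verdict.
The state is a dict: "t": time; "q": joint angles; "qvel": joint speeds; "tau": joint torques, N m; "eef_pos": TCP position; "eef_rot": TCP orientation; "force": force on the tool from outside, world axes, zero at the start; "wrist_torque": the same for the moment, N m; "grip_width": finger opening in mm.
Only numpy, scipy, OpenCV 4.12 (cv2) and the standard library are available. Lean on these libraries where they do the work, as an engineer would, in place of code of your own. Each camera call takes 0.05 s, during which the arm holds its last target.

## Working session

There is one attempt and no reset: what is moved stays moved. The work goes in short steps, each a Python script; the robot and the scene stay as the last script left them, time stands still between calls to the robot, and variables do not carry over. Pictures are saved under pics/ and viewed, and the job is handed in when it is done.

```bash
ls -la; mkdir -p pics; python3 - <<'E'
from plant import ctrl, sensors, optics
import cv2, numpy as np
s=sensors.read_state(); print(s['t'],s['eef_pos'],s['eef_rot'],s['force'],s['grip_width'],ctrl.tcp_to_tips)
for n in ("scene","top","wrist"):
    p,d=optics.grab_frame(n); cv2.imwrite(f'pics/{n}0.png',p[...,::-1]); np.savez(f'{n}0.npz',p=p,d=d); print(n,optics.camera_params(n))
E
```

```text
total 12
drwxr-xr-x  3 agent agent 4096 Dec  7 09:21 .
drwxr-xr-x 23 root  root  4096 Dec  7 09:21 ..
drwxr-xr-x  2 agent agent 4096 Dec  7 09:21 pics
0.0 [134.06388105 558.41358042 255.07511134] [[-9.72340455e-01  2.33566433e-01 -8.72713301e-04]
 [ 2.33567831e-01  9.72337970e-01 -2.22282267e-03]
 [ 3.29395517e-04 -2.36517816e-03 -9.99997149e-01]] [ 0.02938079 -0.1322297  -0.88737762] 85.3853511130442 25.0
scene {'mtx': array([[580.74340537,   0.        , 317.83423829],
       [  0.        , 580.74340537, 236.6105754 ],
       [  0.        ,   0.        ,   1.        ]]), 'k1': 0.06235170885500531, 'R': array([[-0.56566271, -0.8244796 , -0.01609628],
       [-0.62727304,  0.44286916, -0.64062113],
       [ 0.5353076 , -0.35227872, -0.7676884 ]]), 't': array([ 401.92294789,  327.39050893, 1511.31157292])}
top {'mtx': array([[566.9886813 ,   0.        , 316.47349749],
       [  0.        , 566.9886813 , 234.67367845],
       [  0.        ,   0.        ,   1.        ]]), 'k1': 0.017498414631307392, 'R': array([[-0.02492185, -0.99967968, -0.0044094 ],
       [-0.99339272,  0.02525891, -0.11195038],
       [ 0.1120259 ,  0.00159026, -0.99370402]]), 't': array([ 165.4035512 ,  518.15357596, 1415.20245587])}
wrist {'mtx': array([[379.10323342,   0.        , 318.20689747],
       [  0.        , 379.10323342, 242.02177265],
       [  0.        ,   0.        ,   1.        ]]), 'k1': 0.01575743829543991, 'T_tool_cam': array([[-8.81492084e-05, -9.59840878e-01, -2.80544970e-01,
         7.08289985e+01],
       [ 9.99999872e-01, -2.24566781e-04,  4.54113216e-04,
         2.40489178e-01],
       [-4.98877509e-04, -2.80544894e-01,  9.59840775e-01,
        -1.17644402e+02],
       [ 0.00000000e+00,  0.00000000e+00,  0.00000000e+00,
         1.00000000e+00]])}
```

View pics/scene0.png

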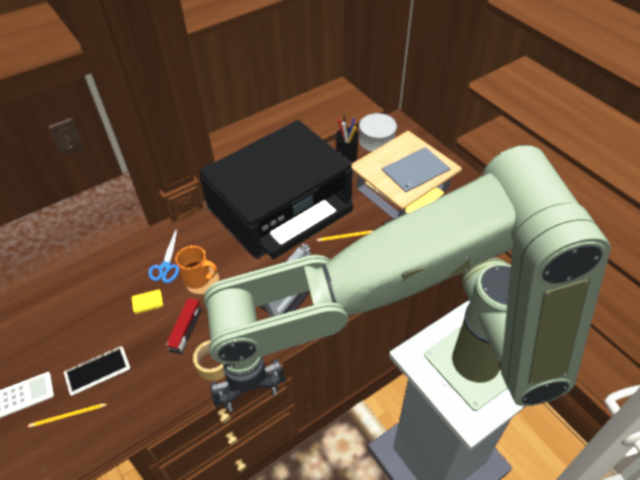

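View pics/top0.png

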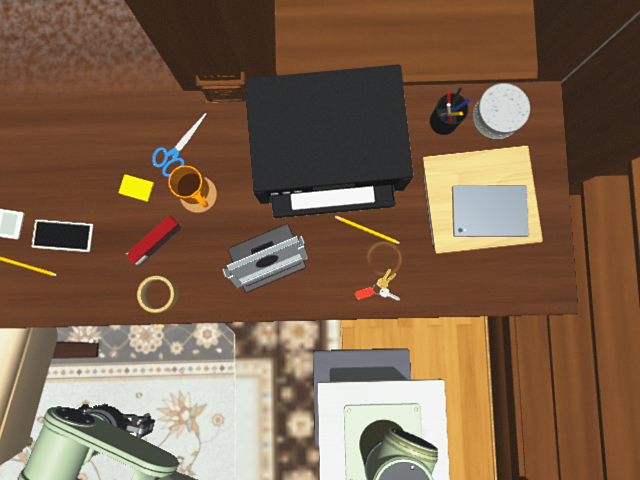

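View pics/wrist0.png

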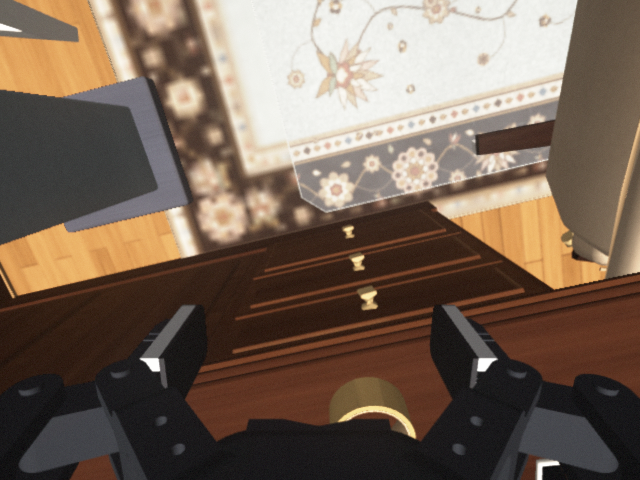

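Top view: the tablet is the grey quad at about (453–528, 186–237) on the light board (424–541, 148–252). The dock is at about (223–307, 225–292), the tape roll at (155,294), the stapler at (155,240) and the mug at (188,185). Next I'll measure these.

```bash
cat > h.py <<'E'
import numpy as np, cv2
def cam(n):
    from plant import optics
    return optics.camera_params(n)
def slopes(c,uv):
    K=c['mtx']; uv=np.atleast_2d(np.asarray(uv,float))
    # cv2 k1 model identical: x_d = x(1+k1 r^2)
    return cv2.undistortPoints(uv[:,None,:],K,np.array([c['k1'],0,0,0.]))[:,0,:]
def on_plane(c,uv,z):
    s=slopes(c,uv); d=np.c_[s,np.ones(len(s))]@c['R']; o=-c['R'].T@c['t']
    return o+d*((z-o[2])/d[:,2])[:,None]
def cloud(c,depth):
    v,u=np.mgrid[0:480,0:640]; s=slopes(c,np.c_[u.ravel(),v.ravel()])
    P=np.c_[s,np.ones(len(s))]*depth.ravel()[:,None]
    if 'R' in c: W=(P-c['t'])@c['R']
    else: W=P
    W[depth.ravel()<=0]=np.nan
    return W.reshape(480,640,3)
def project(c,X):
    X=np.atleast_2d(np.asarray(X,float)); rv=cv2.Rodrigues(c['R'])[0]
    return cv2.projectPoints(X,rv,c['t'],c['mtx'],np.array([c['k1'],0,0,0.]))[0][:,0,:]
E
python3 - <<'E'
from h import *
c=cam('top'); f=np.load('top0.npz'); p,d=f['p'],f['d']
W=cloud(c,d)
hsv=cv2.cvtColor(p,cv2.COLOR_RGB2HSV)
# riser board: by height
z=W[...,2]
for name,m,h in (('board',(z>85)&(z<140),100),):
    m=m.astype(np.uint8); m[:,:418]=0; m[:140]=0;m[260:]=0
    cs=max(cv2.findContours(m,0,1)[0],key=cv2.contourArea); r=cv2.minAreaRect(cs); b=cv2.boxPoints(r); print(name,b, on_plane(c,b,h).round(1))
print('board z',np.nanmedian(z[160:180,440:520]),'tablet z',np.nanmedian(z[195:225,465:520]), 'desk',np.nanmedian(z[290:310,440:540]))
roi=np.zeros((480,640),bool); roi[150:250,428:538]=1
m=(roi&(hsv[...,1]<90)).astype(np.uint8)
cs=max(cv2.findContours(m,0,1)[0],key=cv2.contourArea); r=cv2.minAreaRect(cs); b=cv2.boxPoints(r);w=on_plane(c,b,110); print('tablet',b,w.round(1),[np.linalg.norm(w[i]-w[i-1]).round(1) for i in range(4)],w.mean(0))
cv2.imwrite('pics/topc.png',cv2.resize(np.hstack([p[130:310,200:330],p[130:310,415:545]])[...,::-1],None,fx=3,fy=3,interpolation=2))
E
```

```text
board [[421.61646 156.44333]
 [531.9218  144.54767]
 [542.38043 241.52762]
 [432.07507 253.42328]] [[ 701.  -110.8  100. ]
 [ 723.4 -382.2  100. ]
 [ 483.8 -391.3  100. ]
 [ 461.7 -125.2  100. ]]
board z 100.92513219316832 tablet z 110.98710247709577 desk 1.0650890666186732
tablet [[452. 185.]
 [528. 185.]
 [528. 236.]
 [452. 236.]] [[ 625.8 -179.2  110. ]
 [ 620.9 -362.3  110. ]
 [ 497.  -354.1  110. ]
 [ 501.6 -172.8  110. ]] [np.float64(124.4), np.float64(183.2), np.float64(124.2), np.float64(181.3)] [ 561.34551301 -267.10555966  110.        ]
```

View pics/topc.png

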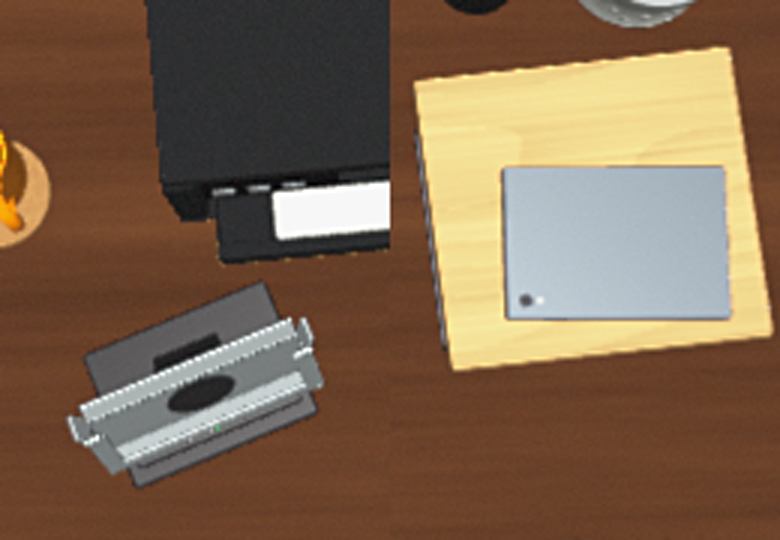

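```bash
python3 - <<'E'
from h import *
c=cam('top'); f=np.load('top0.npz'); p,d=f['p'],f['d']; W=cloud(c,d)
# tablet edges by line fits on gray-saturation edge
hsv=cv2.cvtColor(p,cv2.COLOR_RGB2HSV)
m=np.zeros((480,640),np.uint8); m[150:250,428:538]=(hsv[150:250,428:538,1]<90)
cs=max(cv2.findContours(m,0,1)[0],key=cv2.contourArea)[:,0,:].astype(float)
Q=on_plane(c,cs,110)[:,:2]
ctr=Q.mean(0)
def edge(sel):
    l=cv2.fitLine(Q[sel].astype(np.float32),cv2.DIST_HUBER,0,.01,.01).ravel(); return l
u,v=cs.T
for n,sel in (('rear',(v<187)&(u>458)&(u<522)),('front',(v>233)&(u>458)&(u<522)),('left',(u<455)&(v>191)&(v<230)),('right',(u>525)&(v>191)&(v<230))):
    print(n,edge(sel).round(3),sel.sum())
uv=np.array([[305.7,266],[245.7,292],[287.3,224],[229,248]])
for z in (0,10): print('base',z,on_plane(c,uv,z).round(1))
w=on_plane(c,uv,8); print(np.linalg.norm(w[0]-w[1]),np.linalg.norm(w[0]-w[2]),np.linalg.norm(w[2]-w[3]))
# depth-based
R=W[222:296,218:312].reshape(-1,3); R=R[np.isfinite(R).all(1)]
print('zhist',np.histogram(R[:,2],bins=np.arange(-5,130,5)))
Wf=W[222:296,218:312,2]; cv2.imwrite('pics/dz.png',cv2.resize(cv2.applyColorMap((np.clip(Wf,0,115)*2.2).astype(np.uint8),cv2.COLORMAP_JET),None,fx=7,fy=7,interpolation=0))
cv2.imwrite('pics/sc.png',cv2.resize(np.load('scene0.npz')['p'][170:350,160:400][...,::-1],None,fx=3,fy=3,interpolation=2))
for n,bx in (('mug',(165,165,205,215)),('stapler',(120,210,185,270)),('tape',(133,270,178,315))):
    q=W[bx[1]:bx[3],bx[0]:bx[2]].reshape(-1,3); q=q[q[:,2]>10]; print(n,q.min(0).round(),q.max(0).round())
q=W[65:220,245:412].reshape(-1,3);q=q[q[:,2]>15];print('printer',q.min(0).round(),q.max(0).round())
E
```

```text
rear [ 2.70000e-02  1.00000e+00  6.23089e+02 -2.82166e+02] 63
front [ 2.50000e-02  1.00000e+00  4.98992e+02 -2.75729e+02] 63
left [ 9.99000e-01 -5.20000e-02  5.49510e+02 -1.77697e+02] 38
right [ 1.00000e+00 -1.70000e-02  5.75812e+02 -3.56445e+02] 38
base 0 [[444.7 182.2   0. ]
 [381.8 338.    0. ]
 [555.4 227.7   0. ]
 [496.5 380.1   0. ]]
base 10 [[444.2 182.   10. ]
 [381.7 336.7  10. ]
 [554.1 227.1  10. ]
 [495.5 378.5  10. ]]
167.06559057354133 118.96844906991926 162.49903080080747
zhist (array([1163, 1769,  557,  765,  402,  268,  243,  181,  106,   81,   78,
         77,   71,   69,   79,   82,   68,   93,   95,  153,  195,  148,
         57,   32,    1,    0]), array([ -5,   0,   5,  10,  15,  20,  25,  30,  35,  40,  45,  50,  55,
        60,  65,  70,  75,  80,  85,  90,  95, 100, 105, 110, 115, 120,
       125]))
mug [588. 425.  10.] [717. 544. 116.]
stapler [449. 504.  10.] [584. 641.  54.]
tape [337. 510.  10.] [427. 624.  59.]
printer [ 568. -109.   15.] [979. 331. 188.]<stdin>:20: RuntimeWarning: invalid value encountered in cast
```

View pics/dz.png

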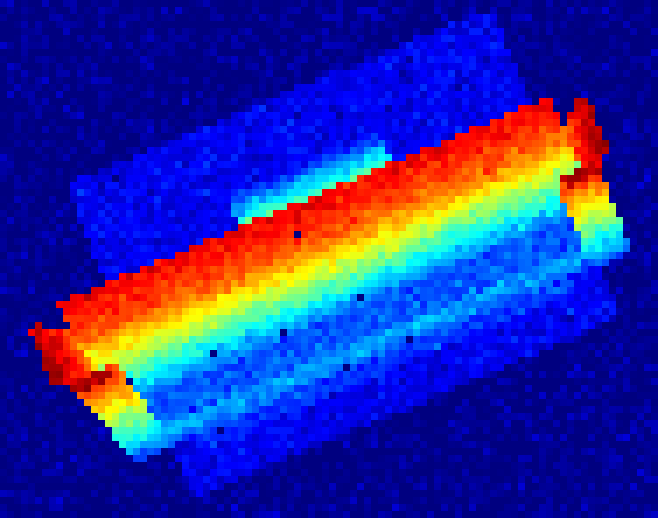

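View pics/sc.png

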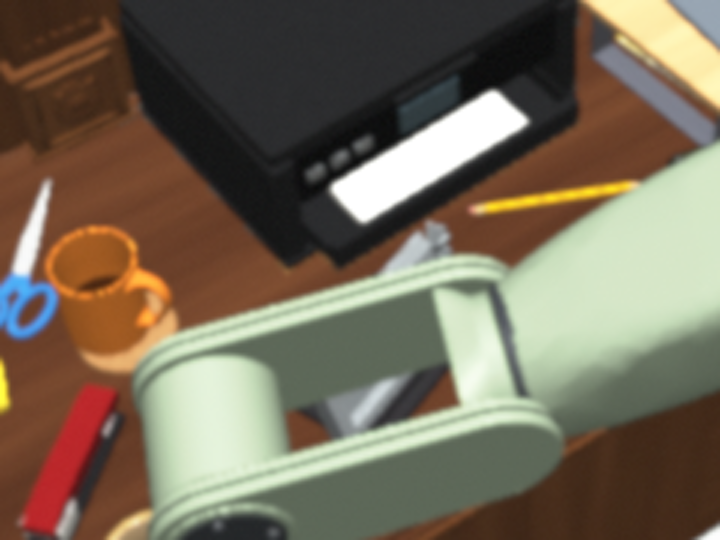

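```bash
cat >> h.py <<'E'
def rz(a): c,s=np.cos(a),np.sin(a); return np.array([[c,-s,0],[s,c,0],[0,0,1.]])
def rot(z,y):
    z=np.array(z,float)/np.linalg.norm(z); y=np.array(y,float); y-=z*(y@z); y/=np.linalg.norm(y); return np.c_[np.cross(y,z),y,z]
DY=np.deg2rad(21.7); DO=np.array([469.,281,0])
S18,C18=np.sin(np.pi/10),np.cos(np.pi/10)
def seatz(up,lat=0,norm=0,DO=DO,DY=DY):
    """dock point: up mm along slot from foot"""
    return DO+rz(DY)@(np.array([-30,0,24.])+up*np.array([S18,0,C18])+norm*np.array([C18,0,-S18])+np.array([0,lat,0]))
E
python3 - <<'E'
from h import *
from plant import ctrl,sensors
q0=np.array(sensors.read_state()['q'])
for s in (1,-1):
    print('side',s)
    a=-0.026
    R=rot(rz(a)@[1,0,0],[0,0,s])
    for x in (435,380,330,300,280):
        for z in (105,160,250): print('grasp',x,z,end=' '); q=ctrl.solve_ik([x,-267,z],R); print(None if q is None else np.round(q,2))
    zd=-rz(DY)@[S18,0,C18]
    R=rot(zd,rz(DY)@[s,0,0])
    for up in (110,200,260): q=ctrl.solve_ik(seatz(up),R); print('dock',up,None if q is None else np.round(q,2))
    R=rot([0,0,-1],rz(a)@[0,s,0])
    for x in (645,560): print('push',ctrl.solve_ik([x,-267,115],R))
E
```

```text
side 1
grasp 435 105 None
grasp 435 160 None
grasp 435 250 [-1.36  0.23  2.36  1.78  1.45 -2.61]
grasp 380 105 None
grasp 380 160 None
grasp 380 250 [-1.56  0.2   2.41  1.6   1.55 -2.61]
grasp 330 105 None
grasp 330 160 None
grasp 330 250 [-1.76  0.18  2.44  1.43  1.65 -2.63]
grasp 300 105 None
grasp 300 160 None
grasp 300 250 [-1.87  0.18  2.45  1.33  1.71 -2.64]
grasp 280 105 None
grasp 280 160 None
grasp 280 250 [-1.95  0.18  2.45  1.26  1.74 -2.65]
dock 110 [0.38 0.48 1.49 0.   1.49 0.  ]
dock 200 [0.38 0.44 1.35 0.   1.66 0.  ]
dock 260 [0.38 0.44 1.24 0.   1.78 0.  ]
push [-5.16274813e-01  5.89345680e-01  1.32058693e+00 -4.44089210e-16
  1.23166004e+00 -2.06107114e+00]
push [-5.84299211e-01  4.43454474e-01  1.54268520e+00 -4.44089210e-16
  1.15545298e+00 -2.12909554e+00]
side -1
grasp 435 105 [-1.36  0.76  2.25  1.81  1.54  0.12]
grasp 435 160 [-1.36  0.57  2.31  1.8   1.51  0.26]
grasp 435 250 [-1.36  0.23  2.36  1.78  1.45  0.53]
grasp 380 105 [-1.56  0.77  2.3   1.61  1.57  0.08]
grasp 380 160 [-1.56  0.56  2.36  1.61  1.56  0.22]
grasp 380 250 [-1.56  0.2   2.41  1.6   1.55  0.53]
grasp 330 105 [-1.76  0.77  2.32  1.41  1.58  0.05]
grasp 330 160 [-1.76  0.56  2.38  1.41  1.6   0.2 ]
grasp 330 250 [-1.76  0.18  2.44  1.43  1.65  0.51]
grasp 300 105 [-1.87  0.77  2.33  1.29  1.58  0.04]
grasp 300 160 [-1.87  0.56  2.39  1.3   1.62  0.19]
grasp 300 250 [-1.87  0.18  2.45  1.33  1.71  0.5 ]
grasp 280 105 [-1.95  0.77  2.33  1.22  1.59  0.04]
grasp 280 160 [-1.95  0.56  2.39  1.22  1.64  0.18]
grasp 280 250 [-1.95  0.18  2.45  1.26  1.74  0.49]
dock 110 None
dock 200 None
dock 260 None
push [-5.16274813e-01  5.89345680e-01  1.32058693e+00 -4.44089210e-16
  1.23166004e+00  1.08052151e+00]
push [-5.84299211e-01  4.43454474e-01  1.54268520e+00 -4.44089210e-16
  1.15545298e+00  1.01249712e+00]
```

```bash
python3 - <<'E'
from h import *
from plant import ctrl,sensors
T=-0.026
for s in (1,-1):
  for adeg in range(-90,91,10):
    a=T+np.deg2rad(adeg)
    R=rot(rz(a)@[1,0,0],[0,0,s]); out=[]
    for x,y in ((436,-267),(436,-230),(436,-300)):
      for z in (105.5,):
        p=np.array([x,y,z]); qs=[ctrl.solve_ik(p-rz(a)@[b,0,0],R) for b in (0,60)]
        out.append([None if q is None else [float(round(v,2)) for v in q] for q in qs])
    # dock: tablet hanging, tool direction in slot plane. 
    e_up=rz(DY)@[S18,0,C18]; lat=rz(DY)@[0,1,0]; n=rz(DY)@[C18,0,-S18]
    zt=-e_up*np.cos(np.deg2rad(adeg))+lat*np.sin(np.deg2rad(adeg))  # fwd->-up, left(+y)->? pitch about y keeps left=+lat
    RD=rot(zt,s*n)
    qd=[ctrl.solve_ik(seatz(125-0)-zt*0+0*e_up,RD), ctrl.solve_ik(seatz(230),RD)]
    print(s,adeg,'G',out[0],out[1][0] is not None,out[2][0] is not None,'D',[None if q is None else [float(round(v,2)) for v in q] for q in qd])
E
```

```text
1 -90 G [None, None] False False D [None, None]
1 -80 G [None, None] False False D [[0.84, 0.86, 1.4, -1.1, 1.84, 0.48], None]
1 -70 G [None, None] False False D [[0.81, 0.79, 1.4, -0.98, 1.78, 0.44], [0.79, 0.69, 1.31, -1.03, 1.87, 0.27]]
1 -60 G [None, None] False False D [[0.77, 0.73, 1.4, -0.85, 1.73, 0.4], [0.75, 0.64, 1.29, -0.89, 1.84, 0.24]]
1 -50 G [None, None] False False D [[0.73, 0.66, 1.4, -0.72, 1.67, 0.35], [0.71, 0.6, 1.28, -0.75, 1.81, 0.21]]
1 -40 G [None, None] False False D [[0.67, 0.61, 1.41, -0.58, 1.63, 0.3], [0.66, 0.55, 1.27, -0.6, 1.78, 0.17]]
1 -30 G [None, None] False False D [[0.61, 0.56, 1.42, -0.44, 1.58, 0.23], [0.6, 0.52, 1.27, -0.45, 1.76, 0.14]]
1 -20 G [None, None] False False D [[0.54, 0.52, 1.43, -0.3, 1.55, 0.16], [0.53, 0.48, 1.27, -0.3, 1.74, 0.09]]
1 -10 G [None, None] False False D [[0.46, 0.49, 1.45, -0.15, 1.53, 0.08], [0.46, 0.46, 1.28, -0.15, 1.73, 0.05]]
1 0 G [None, None] False False D [[0.38, 0.47, 1.47, 0.0, 1.51, 0.0], [0.38, 0.44, 1.3, 0.0, 1.72, 0.0]]
1 10 G [None, None] False False D [[0.3, 0.46, 1.49, 0.15, 1.51, -0.08], [0.31, 
[... 2970 characters left out ...]
.57, 0.71, 1.63, 2.74], None]
-1 60 G [[-1.21, 0.91, 1.59, 1.01, 1.95, 0.53], [-1.29, 0.94, 1.51, 0.96, 2.02, 0.55]] True True D [[-0.03, 0.62, 1.59, 0.83, 1.68, 2.67], None]
-1 70 G [[-1.16, 0.95, 1.48, 0.92, 2.05, 0.55], [-1.22, 1.0, 1.37, 0.89, 2.12, 0.57]] True True D [[-0.07, 0.68, 1.6, 0.94, 1.74, 2.61], [-0.05, 0.57, 1.52, 1.0, 1.84, 2.79]]
-1 80 G [[-1.1, 1.0, 1.37, 0.84, 2.15, 0.54], [-1.15, 1.05, 1.24, 0.82, 2.23, 0.58]] True True D [[-0.11, 0.75, 1.62, 1.06, 1.81, 2.55], [-0.08, 0.62, 1.55, 1.12, 1.88, 2.74]]
-1 90 G [[-1.04, 1.04, 1.27, 0.75, 2.25, 0.52], [-1.08, 1.11, 1.12, 0.75, 2.33, 0.57]] True True D [[-0.12, 0.83, 1.63, 1.17, 1.88, 2.5], [-0.1, 0.68, 1.59, 1.25, 1.93, 2.7]]
```

```bash
python3 - <<'E'
from h import *
W=cloud(cam('top'),np.load('top0.npz')['d'])
for n in ('top','scene'):
    W=cloud(cam(n),np.load(n+'0.npz')['d']).reshape(-1,3); W=W[np.isfinite(W).all(1)]
    print(n)
    for x0 in range(0,900,100):
        r=[]
        for y0 in range(-300,-800,-50):
            q=W[(W[:,0]>=x0)&(W[:,0]<x0+100)&(W[:,1]<y0)&(W[:,1]>=y0-50)]
            r.append(int(np.percentile(q[:,2],98)) if len(q)>15 else None)
        print(x0,r)
E
```

```text
top
0 [-746, -744, -746, -637, 26, 27, 28, -249, None, None]
100 [-746, -746, -745, -635, 27, 28, 27, -250, None, None]
200 [-746, -746, -746, -637, 27, 27, 28, -248, None, None]
300 [7, 6, 7, 7, 238, 29, 28, 21, None, None]
400 [109, 104, 7, 7, 250, 29, 29, 24, None, None]
500 [116, 112, 8, 7, 252, 29, 28, 23, None, None]
600 [114, 111, 7, 6, 322, 247, 78, 21, None, None]
700 [103, 103, 7, 7, 336, None, None, None, None, None]
800 [80, 79, 7, 7, 352, None, None, None, None, None]
scene
0 [None, None, None, None, 256, 256, 253, 30, 29, 26]
100 [None, None, None, None, 529, 529, 256, 256, 256, 253]
200 [None, None, None, None, 531, 532, 532, 531, 528, 318]
300 [-243, -329, -431, None, 530, 532, 532, 532, 532, 533]
400 [115, 110, 8, 10, 530, 532, 532, 532, 532, 532]
500 [117, 114, 10, 8, 530, 532, 531, 531, 529, 324]
600 [115, 111, None, 9, 528, 529, 445, 411, 378, 346]
700 [104, 107, None, 9, 494, None, None, None, None, None]
800 [83, 80, 9, 10, 452, None, None, None, None, None]
```

```bash
python3 - <<'E'
from h import *
from plant import ctrl,sensors
from scipy.optimize import least_squares
R=rot([0,0,-1],[0,1,0]); D=[]
for x in (350,450,550,650,750):
    for z in (50,150,300,400):
        for Rr,zz in ((R,(0,-1)),(rot([-S18,0,-C18],[1,0,0]),(-S18,-C18))):
            try: q=ctrl.solve_ik([x,0,z],Rr)
            except Exception: q=None
            if q is not None and abs(q[0])<1e-3: D.append([x,z,*zz,q[1],q[2]])
D=np.array(D)
def f(p):
    a,H,L2,L3,e,d=p; q2,q23=D[:,4],D[:,4]+D[:,5]
    r=a+L2*np.sin(q2)+L3*np.sin(q23)+e*np.cos(q23); z=H+L2*np.cos(q2)+L3*np.cos(q23)-e*np.sin(q23)
    return np.r_[r+d*D[:,2]-D[:,0], z+d*D[:,3]-D[:,1]]
s=least_squares(f,[0,150,400,400,0,200]); print(len(D),s.x.round(1),abs(s.fun).max())
a,H,L2,L3,e,d=s.x
for q in ([-1.35,.79,1.94],[-1.48,.8,1.92],[-1.31,.83,1.83],[-1.36,.76,2.25]):
    u=np.array([np.cos(q[0]),np.sin(q[0])]);q23=q[1]+q[2]
    print('elbow',(u*(a+L2*np.sin(q[1]))).round(),round(H+L2*np.cos(q[1])),'wrist',(u*(a+L2*np.sin(q[1])+L3*np.sin(q23)+e*np.cos(q23))).round(),round(H+L2*np.cos(q[1])+L3*np.cos(q23)-e*np.sin(q23)))
E
```

```text
Traceback (most recent call last):
IndexError: too many indices for array: array is 1-dimensional, but 2 were indexed
```

```bash
cat > fit.py <<'E'
from h import *
from plant import ctrl,sensors
from scipy.optimize import least_squares
D=[]
Rs=[(rot([0,0,-1],[0,1,0])),rot([-S18,0,-C18],[1,0,0]),rot([S18,0.2,-C18],[1,0,0]),rot([S18,-0.5,-C18],[1,0,0])]
for x in (350,450,550,650):
    for y in (-200,0,200):
        for z in (50,150,300):
            for R in Rs:
                q=ctrl.solve_ik([x,y,z],R)
                if q is not None: D.append([x,y,z,*R[:,2],*q])
D=np.array(D)
def wr(p,q1,q2,q3):
    a,b,H,L2,L3,e=p[:6]; q23=q2+q3
    r=a+L2*np.sin(q2)+L3*np.sin(q23)+e*np.cos(q23); z=H+L2*np.cos(q2)+L3*np.cos(q23)-e*np.sin(q23)
    return np.c_[r*np.cos(q1)-b*np.sin(q1),r*np.sin(q1)+b*np.cos(q1),z]
def f(p): return (wr(p,*D[:,6:9].T)+p[6]*D[:,3:6]-D[:,:3]).ravel()
s=least_squares(f,[0,80,150,400,400,0,200]); print(len(D),s.x.round(1),abs(s.fun).max())
P=s.x
def report(q):
    q1,q2,q3=q[:3]; a,b,H,L2=P[:4]; r=a+L2*np.sin(q2)
    u=np.array([np.cos(q1),np.sin(q1)]); w=np.array([-u[1],u[0]])
    return 'elbow',np.r_[u*r,H+L2*np.cos(q2)].round(),'wrist',wr(P,q1,q2,q3)[0].round()
if __name__=='__main__':
    for q in ([-1.35,.79,1.94],[-1.48,.8,1.92],[-1.31,.83,1.83],[-1.21,.91,1.59],[-1.36,.76,2.25]): print(*report(q))
E
python3 fit.py
```

```text
144 [  0.   86.2 282.7 455.  499.6  94.1 291. ] 5.286437954055145e-12
elbow [  71. -315.  603.] wrist [ 180. -407.  107.]
elbow [  30. -325.  600.] wrist [ 126. -435.  105.]
elbow [  87. -324.  590.] wrist [ 208. -445.  103.]
elbow [ 127. -336.  562.] wrist [ 286. -515.  105.]
elbow [  66. -307.  613.] wrist [ 144. -261.  105.]
```

```bash
python3 - <<'E'
from fit import *
for y in (-280,-255,-230):
  for adeg in (20,24,26,28,30,32):
    a=np.deg2rad(adeg); R=rot(rz(a)@[1,0,0],[0,0,1])
    for x in (425,350,300):
        q=ctrl.solve_ik([x,y,106],R)
        if q is not None: print(y,adeg,x,q.round(2) if hasattr(q,'round') else np.round(q,2),report(q)[3])
E
```

```text
144 [  0.   86.2 282.7 455.  499.6  94.1 291. ] 5.286437954055145e-12
-280 20 425 [-1.4   0.77  2.02  1.4   1.63 -2.8 ] [ 152. -380.  106.]
-280 24 425 [-1.39  0.78  1.98  1.35  1.66 -2.77] [ 159. -398.  106.]
-280 26 425 [-1.39  0.79  1.95  1.32  1.67 -2.76] [ 163. -408.  106.]
-280 26 350 [-1.57  0.78  2.    1.15  1.72 -2.81] [  88. -408.  106.]
-280 28 425 [-1.38  0.8   1.93  1.3   1.69 -2.74] [ 168. -417.  106.]
-280 28 350 [-1.55  0.78  1.98  1.13  1.74 -2.8 ] [  93. -417.  106.]
-280 30 425 [-1.37  0.8   1.91  1.27  1.71 -2.73] [ 173. -426.  106.]
-280 30 350 [-1.54  0.79  1.96  1.11  1.75 -2.79] [  98. -426.  106.]
-280 32 425 [-1.37  0.81  1.88  1.25  1.72 -2.72] [ 178. -434.  106.]
-280 32 350 [-1.53  0.79  1.94  1.09  1.77 -2.78] [ 103. -434.  106.]
-280 32 300 [-1.65  0.79  1.96  0.97  1.8  -2.82] [  53. -434.  106.]
-255 24 425 [-1.38  0.77  2.03  1.35  1.65 -2.81] [ 159. -373.  106.]
-255 26 425 [-1.38  0.78  2.    1.33  1.66 -2.79] [ 163. -383.  106.]
-255 28 425 [-1.37  0.78  1.98  1.3   1.68 -2.78] [ 168. -392.  106.]
-255 30 425 [-1.36  0.79  1.96  1.28  1.69 -2.77] [ 173. -401.  106.]
-255 32 425 [-1.35  0.79  1.94  1.26  1.71 -2.75] [ 178. -409.  106.]
-255 32 350 [-1.53  0.78  1.99  1.08  1.75 -2.82] [ 103. -409.  106.]
-230 28 425 [-1.36  0.77  2.03  1.31  1.66 -2.82] [ 168. -367.  106.]
-230 30 425 [-1.35  0.78  2.01  1.29  1.67 -2.8 ] [ 173. -376.  106.]
-230 32 425 [-1.34  0.78  1.99  1.26  1.69 -2.79] [ 178. -384.  106.]
```

```bash
cat >> h.py <<'E'
F=np.array([472.7,-258.,0]); RY=np.deg2rad(4.6)
def ris(n,l,z): return F+rz(RY)@[n,l,z]
def ry(a): c,s=np.cos(a),np.sin(a); return np.array([[c,0,s],[0,1,0],[-s,0,c]])
M6=np.c_[[0,1,0],[-1,0,0],[0,0,1.]]
def fk(q):
    a,b,H,L2,L3,e,d=0,86.2,282.7,455,499.6,94.1,291.; q1,q2,q3,q4,q5,q6=q; q23=q2+q3
    r=a+L2*np.sin(q2)+L3*np.sin(q23)+e*np.cos(q23); z=H+L2*np.cos(q2)+L3*np.cos(q23)-e*np.sin(q23)
    R=rz(q1)@ry(q23)@rz(q4)@ry(q5)@rz(q6)@M6
    w=np.array([r*np.cos(q1)-b*np.sin(q1),r*np.sin(q1)+b*np.cos(q1),z])
    return w+d*R[:,2],R,w
E
python3 - <<'E'
from h import *
from plant import ctrl,sensors,optics
c=cam('top')
print(on_plane(c,[[436,253.3],[542.3,241.7],[423.3,157.3],[528.3,145.7]],100).round(1))
s=sensors.read_state(); p,R,w=fk(s['q']); print(p-s['eef_pos'],abs(R-s['eef_rot']).max())
q=ctrl.solve_ik([425,-270,106],rot(rz(.52)@[1,0,0],[0,0,1])); p,R,w=fk(q); print(p,R.round(3))
R=rot([0,0,-1],rz(RY)@[0,-1,0])
print(ctrl.solve_ik(ris(184,-16,180),R))
E
```

```text
[[ 461.7 -134.6  100. ]
 [ 483.4 -391.1  100. ]
 [ 698.7 -114.9  100. ]
 [ 720.7 -373.2  100. ]]
[ 1.70530257e-13  2.27373675e-13 -1.70530257e-13] 2.220446049250313e-16
[ 425. -270.  106.] [[-0.497  0.     0.868]
 [ 0.868 -0.     0.497]
 [ 0.     1.    -0.   ]]
[-4.97850281e-01  5.41798117e-01  1.25044765e+00 -4.44089210e-16
  1.34934688e+00  9.92660900e-01]
```

```bash
sed -i 's/^F=.*/F=np.array([472.5,-262.5,0]); RY=np.deg2rad(4.8)/' h.py; python3 - <<'E'
from h import *
from plant import ctrl,sensors,optics
e=rz(DY)@[S18,0,C18]
R=rot(-e,rz(DY)@[1,0,0])
ctrl.move_ptp(seatz(240),R)
s=sensors.read_state(); print(s['t'],s['eef_pos'])
p,d=optics.grab_frame('wrist'); np.savez('wrist1.npz',p=p,d=d,pos=s['eef_pos'],rot=s['eef_rot']); cv2.imwrite('pics/wrist1.png',p[...,::-1])
E
```

```text
1.825 [509.22512683 298.42020998 252.39230274]
```

View pics/wrist1.png

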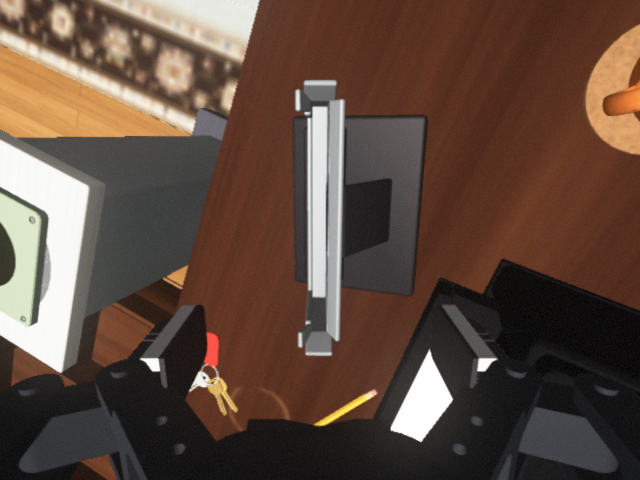

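The wrist view looks straight down the slot. The cradle spans rows 82 to 355 at columns ~300–343, with the foot strip at ~318 and the right and left walls at rows 340 and 95. I'll measure it in the slot frame.

```bash
python3 - <<'E'
from h import *
f=np.load('wrist1.npz'); c=cam('wrist'); W=cloud(c,f['d']).reshape(-1,3)
T=c['T_tool_cam']; W=(W@T[:3,:3].T+T[:3,3])@f['rot'].T+f['pos']
o=seatz(0); A=np.c_[rz(DY)@[S18,0,C18],rz(DY)@[0,1,0],rz(DY)@[C18,0,-S18]]
S=(W-o)@A
S=S.reshape(480,640,3); W=W.reshape(480,640,3)
print('desk z',np.nanmedian(W[230:300,450:470,2]) , np.nanmedian(W[60:200,480:560,2]))
B=S.copy()
m=(B[...,0]>5)&(abs(B[...,1])<120)&(B[...,2]>-25)&(B[...,2]<40)
for u0 in range(5,100,8):
    k=m&(B[...,0]>=u0)&(B[...,0]<u0+8); q=B[k]
    if len(q)>10: print(u0,len(q),'lat',np.percentile(q[:,1],[1,99]).round(1),'norm',np.percentile(q[:,2],[2,50,98]).round(1))
# panel band middle
k=m&(abs(B[...,1])<70)&(B[...,0]>15)&(B[...,0]<66)&(B[...,2]>2); q=B[k]
l=np.linalg.lstsq(np.c_[q[:,0]-40,q[:,1],np.ones(len(q))],q[:,2],rcond=None)[0]; print('panel norm = up,lat,const',l,len(q),np.std(q[:,2]))
# base
k=(W[...,2]>4)&(W[...,2]<20)&(abs(S[...,1])<110)&(abs(S[...,2])<150); q=(W[k]-DO)@rz(DY); print('base dockframe',np.percentile(q,[0.5,99.5],axis=0).round(1),np.median(q[:,2]))
np.save('S1.npy',S)
E
python3 - <<'E'
import cv2;p=cv2.imread('pics/wrist1.png');cv2.imwrite('pics/w1c.png',cv2.resize(p[70:370,280:440],None,fx=2,fy=2,interpolation=2))
E
```

```text
desk z 0.3705716935246244 0.04803637101073832
5 707 lat [-90.9  83.7] norm [-9.7 -7.7  7.9]
13 111 lat [-91.2  94. ] norm [-9.6  2.2  7.9]
21 155 lat [-91.1  94. ] norm [-9.4  2.2  7.8]
29 123 lat [-91.3  93.3] norm [-9.7  4.   7.9]
37 504 lat [-91.3  94. ] norm [-8.1 36.4 39.8]
45 679 lat [-90.9  93.9] norm [-7.  30.6 35.4]
53 858 lat [-91.   93.9] norm [-7.6 22.6 27.9]
61 226 lat [-91.3  93.5] norm [-10.    7.1  12.7]
69 1268 lat [-92.9  96. ] norm [-8.2  8.4 10.6]
77 2159 lat [-96.4  99.6] norm [-11.6  11.5  17.8]
85 1812 lat [-100.6  104.6] norm [-14.3  14.8  17.7]
panel norm = up,lat,const [-1.30264256e-01 -8.30775862e-03  2.74109550e+01] 1867 9.57192132129486
base dockframe [[-59.6 -81.5   7.9]
 [ 63.5  86.2  19.8]] 11.892814319546005
```

View pics/w1c.png

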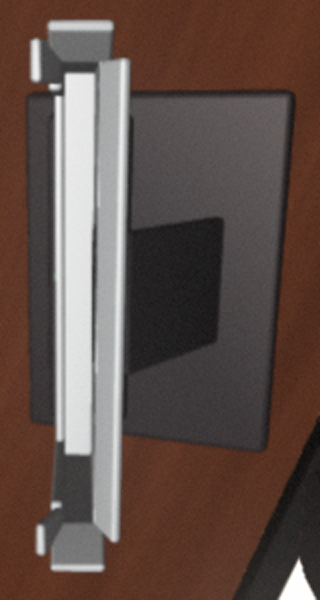

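```bash
python3 - <<'E'
from h import *
S=np.load('S1.npy'); q=S[np.isfinite(S).all(2)]
def fit(k,name,j=2):
    x=q[k]; i=3-j if j in(1,2) else 0
    A=np.c_[x[:,0]-x[:,0].mean(),x[:,i],np.ones(len(x))]; y=x[:,j]
    for _ in range(6):
        l=np.linalg.lstsq(A,y,rcond=None)[0]; r=abs(y-A@l); g=r<max(.8,2*np.median(r)); A,y=A[g],y[g]
    print(name,l.round(4),len(y),r.std().round(2), 'upmean',x[:,0].mean().round(1))
fit((q[:,0]>74)&(q[:,0]<86)&(abs(q[:,1])<80)&(q[:,2]>5)&(q[:,2]<25),'rear flare norm(up,lat,c)')
fit((q[:,0]>-4)&(q[:,0]<4)&(abs(q[:,1])<75)&(abs(q[:,2])<9),'foot top')
k=(abs(q[:,0])<4)&(abs(q[:,1])<75)&(abs(q[:,2])<14); 
print(np.percentile(q[k][:,2],[1,5,50,95,99]))
for lo,hi in ((-75,-40),(-40,0),(0,40),(40,75)):
    kk=(abs(q[:,0])<4)&(q[:,1]>lo)&(q[:,1]<hi)&(abs(q[:,2])<14); print(lo,np.percentile(q[kk],[2,98],axis=0)[:,2].round(1),np.median(q[kk][:,0]).round(2))
for lo,hi in ((-90,-60),(-60,-30),(-30,0),(0,30),(30,60),(60,90)):
    kk=(q[:,0]>80)&(q[:,0]<95)&(q[:,1]>lo)&(q[:,1]<hi)&(abs(q[:,2]-10)<14); print('flare',lo,np.percentile(q[kk][:,2],[2,50,98]).round(1),np.percentile(q[kk][:,0],[50,98]).round(1))
E
```

```text
rear flare norm(up,lat,c) [5.14900e-01 2.50000e-03 1.23563e+01] 1584 0.18 upmean 81.2
foot top [0.065  0.0021 0.7088] 2207 1.98 upmean 0.3
[-5.84568374 -5.61583162  0.89060031  6.9179172   7.40345689]
-75 [-5.9  7.2] 0.42
-40 [-5.8  7. ] 0.35
0 [-5.7  7.5] 0.26
40 [-5.6  7.3] 0.28
flare -90 [11.5 14.6 17.7] [85.3 87. ]
flare -60 [11.3 14.7 17.8] [85.1 87.1]
flare -30 [11.5 14.5 17.7] [85.1 86.9]
flare 0 [11.8 14.7 17.8] [85.2 87.4]
flare 30 [11.7 14.8 17.9] [85.1 87.2]
flare 60 [11.8 14.9 18.1] [85.1 87.2]
```

```bash
sed -i 's/DO=np.array(\[469.,281,0\])/DO=np.array([469.,282.8,0])/' h.py; python3 - <<'E'
from h import *
from plant import ctrl,sensors,optics
R=rot([0,0,-1],rz(RY)@[0,-1,0])
q=np.array(sensors.read_state()['q']); ctrl.move_l(np.array(sensors.read_state()['eef_pos'])+[0,0,60],vel=300)
ctrl.move_ptp(ris(184,-12,200),R)
ctrl.move_l(ris(184,-12,125),vel=200)
h=ctrl.move_l(ris(184,-12,98),vel=30,threshold=4)
s=sensors.read_state(); print(h,s['t'],s['eef_pos'],s['force'])
z=s['eef_pos'][2]+3.0
ctrl.move_l(ris(184,-12,z),vel=50)
ctrl.move_l(ris(100,-12,z),vel=60)
s=sensors.read_state(); print(s['t'],s['eef_pos'],s['force'])
p,d=optics.grab_frame('top'); np.savez('top2.npz',p=p,d=d); cv2.imwrite('pics/top2.png',cv2.resize(p[120:320,380:580],None,fx=3,fy=3,interpolation=2)[...,::-1])
E
```

```text
True 5.4167 [ 657.19130863 -259.30937565  111.9665839 ] [ 0.40097457 -0.15393291  4.81486522]
7.2167 [ 573.26811221 -266.06653593  114.95590778] [-0.23252209  0.6054465   0.04807849]
```

View pics/top2.png

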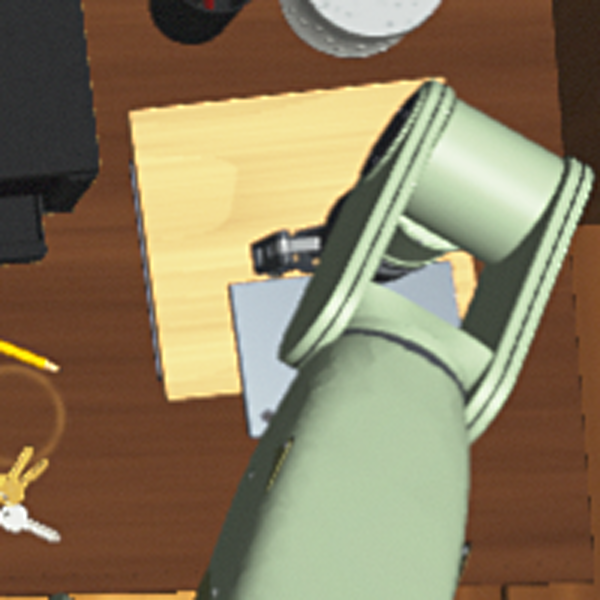

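The push works: the tablet is aligned with the board. Its front-left corner is at crop (250,437), which is image (463.3,265.7), and its rear-left corner is at crop (231,284).

```bash
python3 - <<'E'
from h import *
from plant import ctrl,sensors,optics
c=cam('top')
w=on_plane(c,[[380+250/3,120+437/3],[380+231/3,120+284/3]],110); print(w,((w-F)@rz(RY)).round(1))
over=-((w-F)@rz(RY))[0,0]
print('over',over)
n=100-(47-over); print('target n',n)
s=sensors.read_state(); z=s['eef_pos'][2]
if 84<n<100:
    ctrl.move_l(ris(n,-12,z),vel=40)
    ctrl.move_l(ris(n+8,-12,z),vel=100); ctrl.move_l(ris(n+8,-12,220),vel=250)
    s=sensors.read_state(); print(s['t'],s['eef_pos'],s['force'])
    # retreat towards the pre-grasp, high
    a=np.deg2rad(30); R=rot(rz(a)@[1,0,0],[0,0,1])
    qa=np.array(s['q']); qb=np.array(ctrl.solve_ik([360,-272,250],R))
    print(qb.round(2))
    for t in np.linspace(0,1,9): p,Rt,wc=fk(qa+t*(qb-qa)); print(t,p.round(),'tip',(p+Rt[:,2]*25).round(),'wrist',wc.round())
E
```

```text
[[ 429.81849081 -196.06819294  110.        ]
 [ 552.95967844 -187.49331393  110.        ]] [[-37.   69.8 110. ]
 [ 86.5  68.  110. ]]
over 36.972948789864766
target n 89.97294878986477
8.4833 [ 571.09991749 -266.33635734  220.65247513] [ 0.01300976 -0.23939779 -0.60204552]
[-1.52  0.42  2.05  1.19  1.86 -2.52]
0.0 [ 571. -266.  221.] tip [ 571. -266.  196.] wrist [ 571. -266.  512.]
0.125 [ 519. -263.  186.] tip [ 519. -257.  162.] wrist [ 524. -322.  471.]
0.25 [ 476. -252.  166.] tip [ 477. -242.  143.] wrist [ 470. -368.  433.]
0.375 [ 444. -239.  158.] tip [ 447. -225.  138.] wrist [ 410. -404.  396.]
0.5 [ 421. -229.  162.] tip [ 427. -212.  145.] wrist [ 348. -428.  361.]
0.625 [ 405. -226.  176.] tip [ 415. -207.  163.] wrist [ 284. -442.  329.]
0.75 [ 392. -232.  196.] tip [ 407. -214.  188.] wrist [ 221. -444.  300.]
0.875 [ 379. -248.  222.] tip [ 397. -231.  218.] wrist [ 162. -435.  273.]
1.0 [ 360. -272.  250.] tip [ 382. -260.  250.] wrist [ 108. -417.  250.]
```

```bash
cat > path.py <<'E'
from h import *
def show(qa,qb,tab=None,n=9):
    mz=1e9
    for t in np.linspace(0,1,n):
        p,R,w=fk(qa+t*(qb-qa)); k=p+R[:,2]*25
        pts=np.array([k+R[:,1]*sy*57+R[:,0]*sx*11 for sy in(1,-1) for sx in(1,-1)])
        line=f'{t:.2f} tcp {p.round()} lowfing {pts[:,2].min():.0f} wrist {w.round()}'
        if tab is not None:
            C=p+tab@R.T; line+=f' tabmin {C.min(0).round()} max {C.max(0).round()}'
        print(line)
E
python3 - <<'E'
from path import *
from plant import ctrl,sensors
s=sensors.read_state(); q0=np.array(s['q'])
a=np.deg2rad(30); R=rot(rz(a)@[1,0,0],[0,0,1])
g=np.array(ctrl.solve_ik([375,-272,106],R)); print('g',g.round(2))
for zz in (250,180,):
    q=ctrl.solve_ik([375,-272,zz],R); print(zz,None if q is None else np.round(q,2))
qb=np.array(ctrl.solve_ik([375,-262,240],R))
Rd=s['eef_rot']
for P in ([420,-180,330],[480,-180,340]):
    qm=np.array(ctrl.solve_ik(P,rot([0.3,0,-1],rz(RY)@[0,-1,0]))); print(P,qm.round(2)); show(q0,qm,n=5); show(qm,qb)
E
```

```text
g [-1.48  0.79  1.96  1.16  1.73 -2.78]
250 [-1.48  0.42  2.04  1.22  1.84 -2.51]
180 [-1.48  0.6   2.02  1.19  1.79 -2.65]
[420, -180, 330] [-0.72 -0.28  1.88  0.2   1.32  0.74]
0.00 tcp [ 571. -266.  221.] lowfing 196 wrist [ 571. -266.  512.]
0.25 tcp [ 533. -250.  262.] lowfing 236 wrist [ 512. -252.  552.]
0.50 tcp [ 494. -230.  294.] lowfing 267 wrist [ 452. -233.  582.]
0.75 tcp [ 456. -206.  317.] lowfing 289 wrist [ 393. -208.  601.]
1.00 tcp [ 420. -180.  330.] lowfing 302 wrist [ 336. -180.  609.]
0.00 tcp [ 420. -180.  330.] lowfing 302 wrist [ 336. -180.  609.]
0.12 tcp [ 410. -177.  288.] lowfing 256 wrist [ 334. -229.  564.]
0.25 tcp [ 403. -172.  257.] lowfing 223 wrist [ 322. -274.  517.]
0.38 tcp [ 398. -170.  237.] lowfing 208 wrist [ 302. -315.  470.]
0.50 tcp [ 396. -172.  226.] lowfing 192 wrist [ 274. -349.  422.]
0.62 tcp [ 395. -181.  223.] lowfing 177 wrist [ 241. -376.  375.]
0.75 tcp [ 393. -200.  226.] lowfing 170 wrist [ 203. -395.  328.]
0.88 tcp [ 387. -227.  233.] lowfing 172 wrist [ 163. -406.  283.]
1.00 tcp [ 375. -262.  240.] lowfing 183 wrist [ 1
[... 309 characters left out ...]
 291 wrist [ 441. -204.  602.]
1.00 tcp [ 480. -180.  340.] lowfing 312 wrist [ 396. -180.  619.]
0.00 tcp [ 480. -180.  340.] lowfing 312 wrist [ 396. -180.  619.]
0.12 tcp [ 459. -182.  291.] lowfing 260 wrist [ 388. -233.  569.]
0.25 tcp [ 441. -180.  255.] lowfing 221 wrist [ 369. -282.  518.]
0.38 tcp [ 426. -178.  231.] lowfing 201 wrist [ 340. -325.  468.]
0.50 tcp [ 416. -180.  219.] lowfing 187 wrist [ 304. -360.  418.]
0.62 tcp [ 408. -187.  216.] lowfing 171 wrist [ 262. -386.  370.]
0.75 tcp [ 401. -203.  220.] lowfing 164 wrist [ 216. -403.  324.]
0.88 tcp [ 391. -229.  229.] lowfing 168 wrist [ 169. -410.  281.]
1.00 tcp [ 375. -262.  240.] lowfing 183 wrist [ 123. -407.  240.]
```

First waypoint is clear. I'll go there, then look from the top camera.

```bash
python3 - <<'E'
from path import *
from plant import ctrl,sensors,optics
R=rot(rz(np.deg2rad(30))@[1,0,0],[0,0,1])
ctrl.move_ptp([420,-180,330],rot([0.3,0,-1],rz(RY)@[0,-1,0]))
ctrl.move_ptp([375,-262,240],R)
s=sensors.read_state(); print(s['t'],s['eef_pos'],s['force'],s['q'])
for n in ('top','wrist'):
    p,d=optics.grab_frame(n); np.savez(n+'3.npz',p=p,d=d,pos=s['eef_pos'],rot=s['eef_rot']); cv2.imwrite(f'pics/{n}3.png',p[...,::-1] if n=='wrist' else cv2.resize(p[120:330,380:590],None,fx=2.8,fy=2.8,interpolation=2)[...,::-1])
E
```

```text
12.0833 [ 375.12781008 -261.96140334  239.95614085] [ 0.48117234 -0.55152794  0.09744595] [-1.48114444  0.43376669  2.06154739  1.21585256  1.82681141 -2.54156066]
```

View pics/top3.png

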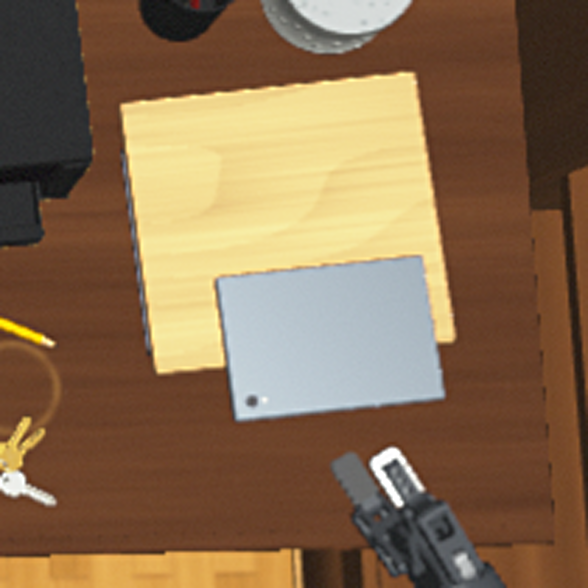

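View pics/wrist3.png

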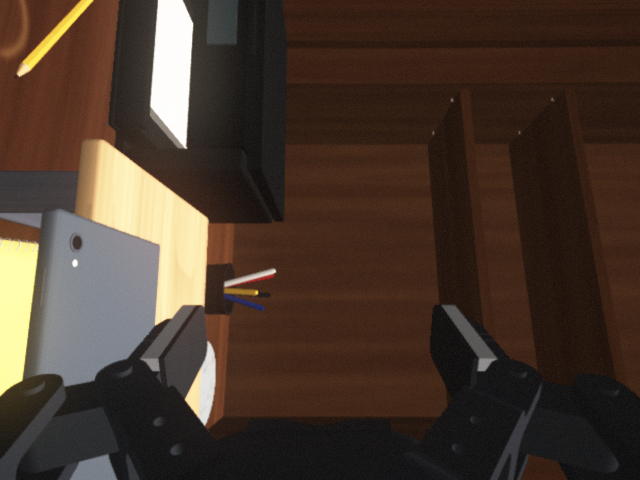

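```bash
python3 - <<'E'
from h import *
c=cam('top'); p=np.load('top3.npz')['p']; hsv=cv2.cvtColor(p,cv2.COLOR_RGB2HSV)
m=np.zeros((480,640),np.uint8); m[205:275,450:545]=(hsv[205:275,450:545,1]<90)&(hsv[205:275,450:545,2]>90)
cs=max(cv2.findContours(m,0,1)[0],key=cv2.contourArea); w0=on_plane(c,cs[:,0,:].astype(float),110)[:,:2]
r=cv2.minAreaRect(w0.astype(np.float32)); b=cv2.boxPoints(r); print(r,b.round(1))
b3=np.c_[b,np.full(4,110)]; print(((b3-F)@rz(RY)).round(1))
W=cloud(c,np.load('top3.npz')['d']); k=m.astype(bool); print('z',np.median(W[k][:,2])); P=W[cv2.erode(m,np.ones((7,7)))>0]; print(np.linalg.lstsq(np.c_[P[:,:2]-P[:,:2].mean(0),np.ones(len(P))],P[:,2],rcond=None)[0], P.mean(0))
E
```

```text
((488.2584228515625, -280.65753173828125), (126.13489532470703, 181.22454833984375), 4.824320316314697) [[ 417.8 -195.7]
 [ 433.  -376.3]
 [ 558.7 -365.6]
 [ 543.5 -185.1]]
[[ -48.9   71.2  110. ]
 [ -48.8 -110.1  110. ]
 [  77.3 -110.   110. ]
 [  77.2   71.2  110. ]]
z nan
 ** On entry to DLASCL parameter number  4 had an illegal value
 ** On entry to DLASCL parameter number  4 had an illegal valueTraceback (most recent call last):
  File "<stdin>", line 7, in <module>
    x, resids, rank, s = _umath_linalg.lstsq(a, b, rcond,
                         ~~~~~~~~~~~~~~~~~~~^^^^^^^^^^^^^
                                             signature=signature)
                                             ^^^^^^^^^^^^^^^^^^^^
    raise LinAlgError("SVD did not converge in Linear Least Squares")
numpy.linalg.LinAlgError: SVD did not converge in Linear Least Squares
```

```bash
cat >> h.py <<'E'
GA=np.deg2rad(30); RG=rot(rz(GA)@[1,0,0],[0,0,1]); GD=rz(GA)@[1,0,0]
GRASP=ris(-47.5+12.8,-21,105.5)-6*GD
E
python3 - <<'E'
from path import *
from plant import ctrl,sensors,optics
nn=rz(RY)@[1,0,0]; pre=GRASP-55*nn
print(GRASP,pre)
for p in (pre+[0,0,134],pre,GRASP): q=ctrl.solve_ik(p,RG); print(None if q is None else (np.round(q,2),fk(q)[2].round()))
ctrl.move_l(pre+[0,0,134],RG,vel=150)
ctrl.move_l(pre,vel=150)
h=ctrl.move_l(GRASP,vel=60,threshold=8); s=sensors.read_state(); print(h,s['t'],s['eef_pos'],s['force'])
p,d=optics.grab_frame('top'); cv2.imwrite('pics/top4.png',cv2.resize(p[180:330,400:550],None,fx=4,fy=4,interpolation=2)[...,::-1])
p,d=optics.grab_frame('wrist'); cv2.imwrite('pics/wrist4.png',p[...,::-1])
E
```

```text
[ 434.48278007 -289.32997121  105.5       ] [ 379.67567281 -293.93225259  105.5       ]
(array([-1.48,  0.48,  1.99,  1.23,  1.84, -2.51]), array([ 128., -439.,  240.]))
(array([-1.48,  0.8 ,  1.91,  1.18,  1.75, -2.75]), array([ 128., -439.,  105.]))
(array([-1.36,  0.81,  1.88,  1.29,  1.7 , -2.71]), array([ 182., -435.,  105.]))
False 14.6583 [ 434.35585152 -289.3956485   105.47916004] [ 0.09738965 -0.05967534 -0.21807787]
```

View pics/top4.png

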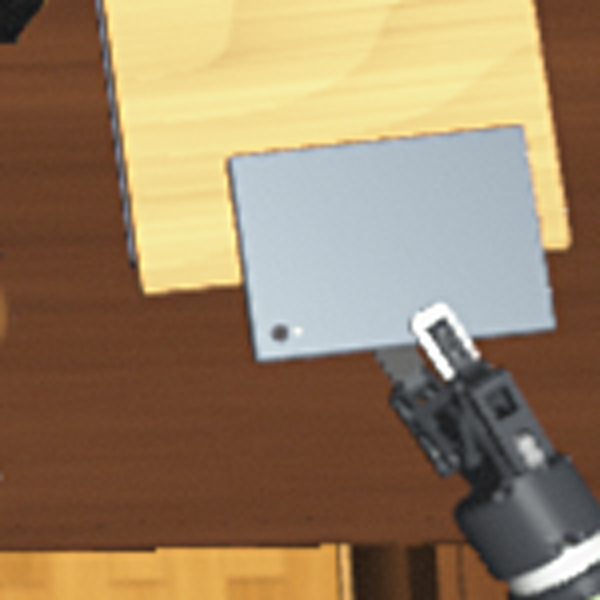

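View pics/wrist4.png

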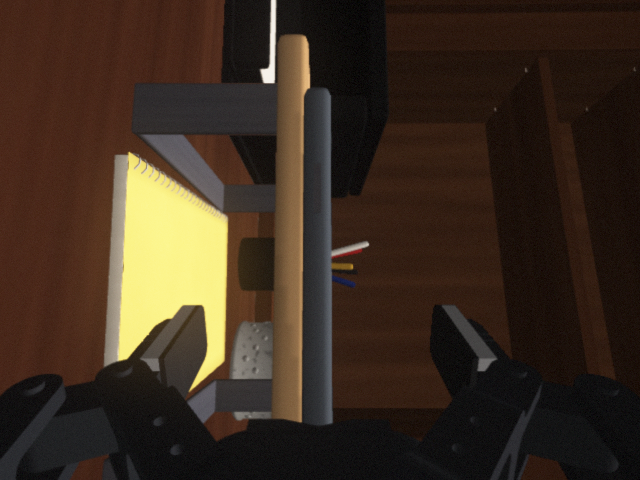

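Jaws straddle the tablet evenly: its edge is at column 318 and the pads are at about 200 and 435. Closing and lifting.

```bash
python3 - <<'E'
from path import *
from plant import ctrl,sensors,optics
ctrl.gripper_to(5,force=80)
s=sensors.read_state(); print(s['t'],s['grip_width'],s['eef_pos'],s['force'])
p0=np.array(s['eef_pos'])
if s['grip_width']>7:
    ctrl.move_l(p0+[0,0,30],vel=60); 
    s=sensors.read_state(); print(s['t'],s['grip_width'],s['force'])
    p,d=optics.grab_frame('wrist'); cv2.imwrite('pics/wrist5.png',p[...,::-1])
    p,d=optics.grab_frame('top'); cv2.imwrite('pics/top5.png',cv2.resize(p[180:330,400:550],None,fx=4,fy=4,interpolation=2)[...,::-1])
    np.savez('top5.npz',p=p,d=d,pos=s['eef_pos'],rot=s['eef_rot'])
E
```

```text
15.4417 8.861188917730454 [ 434.47205887 -289.36326566  105.31631532] [ 0.33831746 -0.65494718 -1.35322318]
16.0917 8.950903180332832 [-0.36875057  0.14059588 -2.08438807]
```

View pics/top5.png

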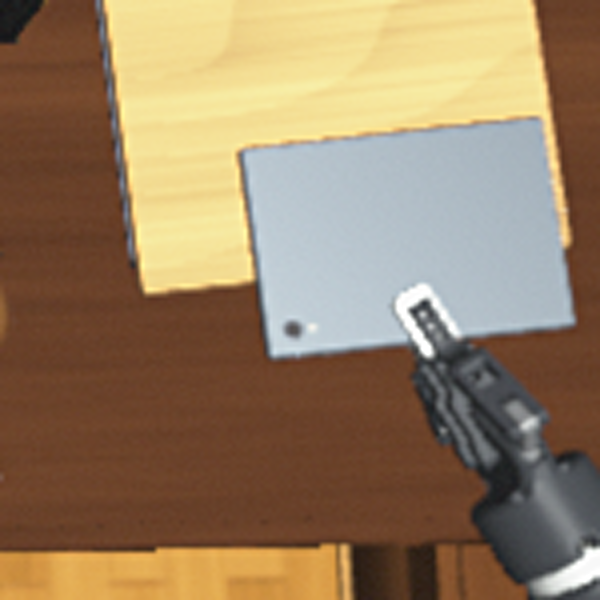

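View pics/wrist5.png

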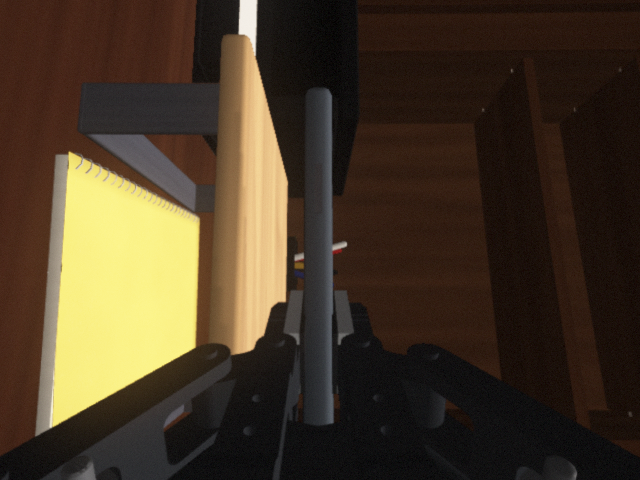

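```bash
python3 - <<'E'
from path import *
from plant import ctrl,sensors
c=cam('top'); f=np.load('top5.npz'); p=f['p']; hsv=cv2.cvtColor(p,cv2.COLOR_RGB2HSV)
pos,R=f['pos'],f['rot']; print(pos)
m=np.zeros((480,640),np.uint8); m[200:275,455:548]=(hsv[200:275,455:548,1]<90)&(hsv[200:275,455:548,2]>90)
m=cv2.morphologyEx(m,cv2.MORPH_OPEN,np.ones((3,3)))
cs=max(cv2.findContours(m,0,1)[0],key=cv2.contourArea); w=on_plane(c,cs[:,0,:].astype(float),pos[2]+5)[:,:2]
H=cv2.convexHull(w.astype(np.float32)); r=cv2.minAreaRect(H); print(r,cv2.boxPoints(r).round(1))
# edges: line fits in the rect frame
a=np.deg2rad(r[2] if r[2]<45 else r[2]-90); u=np.array([np.cos(a),np.sin(a)]);v=np.array([-u[1],u[0]]); ctr=np.array(r[0]); X=(w-ctr)@np.c_[u,v]
for n,k,i in (('rear',(X[:,0]>57)&(abs(X[:,1])<80),0),('left',(X[:,1]>85)&(abs(X[:,0])<50),1),('right',(X[:,1]<-85)&(abs(X[:,0])<50),1),('frontL',(X[:,0]<-57)&(X[:,1]>20),0)):
    print(n,np.polyfit(X[k][:,1-i],X[k][:,i],1).round(4),k.sum())
W=cloud(c,f['d'])[cv2.erode(m,np.ones((7,7)))>0]; W=W[np.isfinite(W).all(1)]; W=W[W[:,2]>110]
print('tilt',np.linalg.lstsq(np.c_[W[:,:2]-pos[:2],np.ones(len(W))],W[:,2],rcond=None)[0])
E
```

```text
[ 434.47710391 -289.36337703  135.48960422]
((484.41705322265625, -280.7254943847656), (134.25233459472656, 180.71719360351562), 4.9234442710876465) [[ 409.8 -196.5]
 [ 425.3 -376.5]
 [ 559.1 -365. ]
 [ 543.5 -184.9]]
rear [2.80000e-03 6.58445e+01] 68
left [1.30000e-03 8.92694e+01] 43
right [ 1.1800e-02 -8.8895e+01] 42
frontL [ 2.10000e-03 -5.80965e+01] 24
tilt [-9.24387987e-03  1.39207432e-03  1.41599786e+02]
```

```bash
cat >> h.py <<'E'
YT=np.deg2rad(4.9); CW=np.array([488.8,-280.5,135.49]); PW=np.array([434.48,-289.36,135.49])
CT=RG.T@(CW-PW)            # tablet centre (mid-plane) in tool
CR=RG.T@rz(YT)             # tablet axes [in,left,back] in tool
TAB=np.array([CT+CR@[i*62.5,j*90,k*5] for i in(1,-1) for j in(1,-1) for k in(1,-1)])
def dock_tcp(up,lat=0,norm=0,dyaw=0):
    """tool pose for tablet centre at slot coords (up of its lower edge)"""
    Z=rz(DY); Td=np.c_[Z@[-S18,0,-C18],Z@[0,1,0],Z@[C18,0,-S18]]
    R=Td@CR.T
    return seatz(up+62.5,lat,norm)-R@CT,R
E
python3 - <<'E'
from path import *
from plant import ctrl,sensors
q0=np.array(sensors.read_state()['q'])
print(CT.round(1))
for up in (0,60,130,160):
    q=ctrl.solve_ik(*dock_tcp(up)); print(up,None if q is None else np.round(q,2),dock_tcp(up)[0].round(1))
qd=np.array(ctrl.solve_ik(*dock_tcp(135)))
for P in ([430,-289,260],[400,-250,330]):
    q1=ctrl.solve_ik(P,RG); print(P,q1)
    if q1 is None: continue
    q1=np.array(q1); show(q0,q1,TAB,3); show(q1,qd,TAB,17)
E
```

```text
[-19.5   0.   51.5]
0 [ 0.18  0.48  1.53  0.37  1.53 -0.22] [476.4 281.2 135.6]
60 [ 0.19  0.45  1.44  0.37  1.63 -0.17] [493.6 288.1 192.7]
130 [ 0.19  0.43  1.33  0.38  1.76 -0.12] [513.7 296.1 259.3]
160 [ 0.19  0.43  1.27  0.39  1.81 -0.09] [522.3 299.5 287.8]
[430, -289, 260] [-1.36664162  0.44491816  1.96048036  1.33042321  1.78325961 -2.43115295]
0.00 tcp [ 434. -289.  135.] lowfing 78 wrist [ 182. -435.  135.] tabmin [ 419. -375.  130.] max [ 559. -185.  140.]
0.50 tcp [ 433. -294.  199.] lowfing 142 wrist [ 181. -439.  198.] tabmin [ 418. -380.  194.] max [ 558. -190.  204.]
1.00 tcp [ 430. -289.  260.] lowfing 203 wrist [ 178. -434.  260.] tabmin [ 414. -375.  255.] max [ 554. -185.  265.]
0.00 tcp [ 430. -289.  260.] lowfing 203 wrist [ 178. -434.  260.] tabmin [ 414. -375.  255.] max [ 554. -185.  265.]
0.06 tcp [ 454. -253.  256.] lowfing 197 wrist [ 225. -432.  271.] tabmin [ 425. -338.  232.] max [ 586. -135.  270.]
0.12 tcp [ 474. -216.  252.] lowfing 192 wrist [ 272. -423.  284.] tabmin [ 435. -299.  209.] max [610. -86. 274.]
0.19 tcp [ 490. -178.  248.] lowfing 188
[... 3112 characters left out ...]
71. -155.  438.] tabmin [477.   1. 125.] max [559. 209. 318.]
0.69 tcp [523. 109. 264.] lowfing 235 wrist [ 598. -101.  450.] tabmin [470.  33. 121.] max [562. 237. 310.]
0.75 tcp [525. 144. 261.] lowfing 235 wrist [619. -44. 463.] tabmin [464.  67. 121.] max [564. 263. 303.]
0.81 tcp [526. 181. 260.] lowfing 227 wrist [633.  17. 476.] tabmin [458. 101. 124.] max [564. 290. 295.]
0.88 tcp [524. 218. 260.] lowfing 223 wrist [642.  81. 488.] tabmin [453. 138. 130.] max [563. 317. 287.]
0.94 tcp [521. 257. 262.] lowfing 220 wrist [643. 146. 501.] tabmin [447. 174. 139.] max [560. 345. 280.]
1.00 tcp [515. 297. 264.] lowfing 220 wrist [636. 212. 515.] tabmin [442. 202. 151.] max [553. 387. 273.]
```

```bash
python3 - <<'E'
from path import *
from plant import ctrl,sensors,optics
s=sensors.read_state(); p=np.array(s['eef_pos'])
ctrl.move_l([400,-250,330],vel=200)
qd=np.array(ctrl.solve_ik(*dock_tcp(175))); show(np.array(sensors.read_state()['q']),qd,TAB,9)
ctrl.set_joints(qd)
s=sensors.read_state(); print(s['t'],s['eef_pos'],s['grip_width'],s['force'])
p,d=optics.grab_frame('wrist'); np.savez('wrist6.npz',p=p,d=d,pos=s['eef_pos'],rot=s['eef_rot']); cv2.imwrite('pics/wrist6.png',p[...,::-1])
p,d=optics.grab_frame('top'); np.savez('top6.npz',p=p,d=d); cv2.imwrite('pics/top6.png',cv2.resize(p[150:350,160:360],None,fx=3,fy=3,interpolation=2)[...,::-1])
p,d=optics.grab_frame('scene'); np.savez('scene6.npz',p=p,d=d); cv2.imwrite('pics/scene6.png',p[...,::-1])
E
```

```text
0.00 tcp [ 400. -250.  329.] lowfing 272 wrist [ 148. -395.  329.] tabmin [ 384. -336.  324.] max [ 524. -146.  334.]
0.12 tcp [ 441. -190.  319.] lowfing 258 wrist [ 239. -397.  352.] tabmin [ 403. -273.  275.] max [577. -61. 341.]
0.25 tcp [ 473. -128.  308.] lowfing 249 wrist [ 334. -374.  376.] tabmin [ 423. -204.  228.] max [599.  15. 346.]
0.38 tcp [497. -64. 299.] lowfing 245 wrist [ 428. -327.  403.] tabmin [ 446. -135.  189.] max [599.  84. 348.]
0.50 tcp [516.   2. 292.] lowfing 247 wrist [ 513. -254.  430.] tabmin [467. -68. 160.] max [585. 147. 346.]
0.62 tcp [529.  70. 289.] lowfing 254 wrist [ 583. -159.  459.] tabmin [484.  -2. 147.] max [569. 205. 340.]
0.75 tcp [536. 142. 288.] lowfing 262 wrist [632. -45. 490.] tabmin [473.  65. 148.] max [576. 261. 330.]
0.88 tcp [536. 219. 293.] lowfing 255 wrist [655.  83. 521.] tabmin [464. 139. 162.] max [576. 317. 320.]
1.00 tcp [527. 301. 302.] lowfing 258 wrist [648. 217. 553.] tabmin [454. 206. 189.] max [565. 391. 311.]
19.375 [526.74258514 300.08749789 301.20353885] 8.70662158920965 [-0.18262511 -0.64540918 -1.84296244]
```

View pics/wrist6.png

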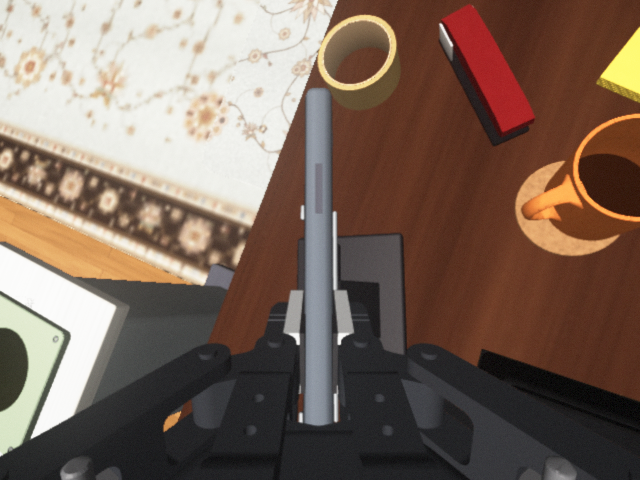

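View pics/scene6.png

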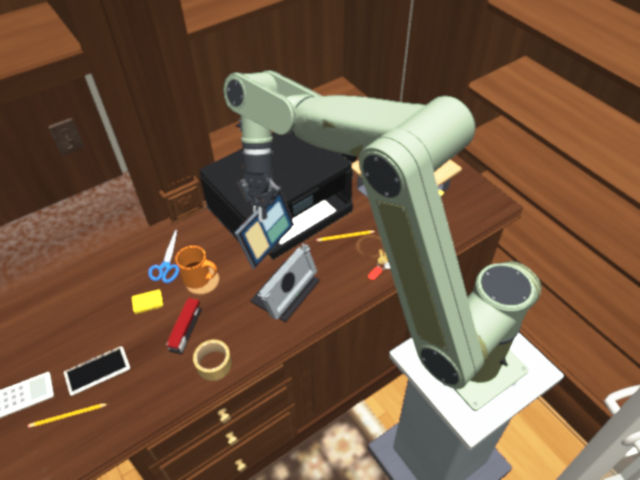

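View pics/top6.png

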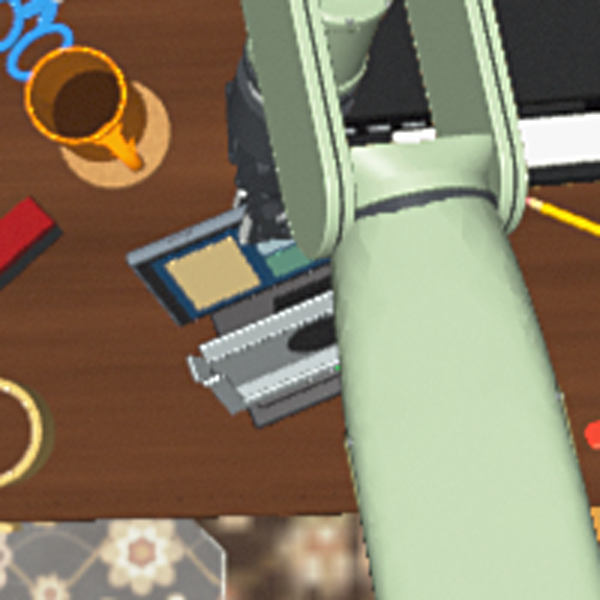

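```bash
python3 - <<'E'
from h import *
f=np.load('wrist6.npz'); c=cam('wrist'); W=cloud(c,f['d']); T=c['T_tool_cam']; X=W@T[:3,:3].T+T[:3,3]
for v in (86,87,88,89,90,91,92,100,150,200,250,280): print(v,X[v,318].round(1),((X[v,318]-CT)@CR).round(1))
k=np.zeros((480,640),bool); k[95:280,309:330]=1
q=(X[k]-CT)@CR; q=q[(abs(q[:,0]+62.5)<8)]
print('in edge med',np.median(q[:,0]),'slope',np.polyfit(q[:,1],q[:,0],1), 'back range',np.percentile(q[:,2],[2,98]))
for lo in (-20,10,40,65): 
    z=q[(q[:,1]>lo)&(q[:,1]<lo+25)]; print(lo,np.percentile(z[:,2],[2,98]).round(1)) if len(z) else 0
# dock seen now in slot frame
o=seatz(0); A=np.c_[rz(DY)@[S18,0,C18],rz(DY)@[0,1,0],rz(DY)@[C18,0,-S18]]
S=((X@f['rot'].T+f['pos'])-o)@A
s=S.reshape(-1,3); k=(s[:,0]>74)&(s[:,0]<95)&(abs(s[:,1])<115)&(abs(s[:,2])<25); z=s[k]; print('flares',len(z),np.percentile(z,[1,99],axis=0).round(1))
# tablet in slot frame
r=((f['pos']+ (CT)@f['rot'].T)-o)@A; print('tablet centre slot',r)
E
```

```text
86 [1.271e+02 4.000e-01 4.083e+02] [260.9 284.1   0.4]
87 [1.261e+02 4.000e-01 4.099e+02] [262.9 283.9   0.4]
88 [86.6  0.4 33.7] [-61.1  88.6   0.4]
89 [86.3  0.4 33.8] [-60.8  88.3   0.4]
90 [85.7  0.4 31.4] [-62.8  86.7   0.4]
91 [85.6  0.4 33.9] [-60.5  87.7   0.4]
92 [85.2  0.4 32.7] [-61.4  86.8   0.4]
100 [82.3  0.4 31.4] [-61.3  83.7   0.4]
150 [64.7  0.4 24.1] [-60.5  64.7   0.4]
200 [nan nan nan] [nan nan nan]
250 [31.9  0.4  7.2] [-62.   27.8   0.4]
280 [22.5  0.4  2.9] [-61.8  17.5   0.4]
in edge med -61.296930935231956 slope [ 1.52229454e-03 -6.13783462e+01] back range [-2.84029144  4.35095253]
10 [-2.7  4.2]
40 [-2.8  4.3]
65 [-2.9  4.4]
flares 639 [[ 83.2 -90.9 -16.3]
 [ 87.6  95.4  17.7]]
tablet centre slot [ 2.36585462e+02 -1.06416323e+00 -1.23379541e-01]
```

```bash
cat >> h.py <<'E'
CT=CT+CR@[1.2,-1.2,0.7]
def slot_of(pos,R):
    o=seatz(0); A=np.c_[rz(DY)@[S18,0,C18],rz(DY)@[0,1,0],rz(DY)@[C18,0,-S18]]
    r=(np.asarray(pos)+np.asarray(R)@CT-o)@A; Tt=np.asarray(R)@CR; E=A.T@Tt
    # r[0] lower edge; errors: roll in plane, yaw, pitch
    return r-[62.5,0,0], np.array([E[1,0],E[2,1],E[2,0]])
E
python3 - <<'E'
from h import *
from plant import ctrl,sensors,optics
p,R=dock_tcp(100)
ctrl.move_l(p,R,vel=120); ctrl.hold(0.3)
s=sensors.read_state(); print(s['t'],slot_of(s['eef_pos'],s['eef_rot']),s['force'])
e=p-np.array(s['eef_pos']); print(e)
np.save('e.npy',e)
ctrl.move_l(p+e,R,vel=60); ctrl.hold(0.2)
s=sensors.read_state(); print(s['t'],slot_of(s['eef_pos'],s['eef_rot']))
p,d=optics.grab_frame('wrist'); np.savez('wrist7.npz',p=p,d=d,pos=s['eef_pos'],rot=s['eef_rot']); cv2.imwrite('pics/wrist7.png',cv2.resize(p[180:440,220:440],None,fx=2.3,fy=2.3,interpolation=2)[...,::-1])
p,d=optics.grab_frame('scene'); cv2.imwrite('pics/scene7.png',cv2.resize(p[200:350,220:370],None,fx=4,fy=4,interpolation=2)[...,::-1])
E
```

```text
20.5917 (array([ 1.00817429e+02, -6.62997574e-02,  3.27678596e-01]), array([-2.67553587e-04,  2.71080083e-05,  1.49477301e-03])) [ 0.20018521  0.34555415 -2.92091744]
[-0.46898133 -0.13144229 -0.70179473]
21.0417 (array([ 9.91458695e+01,  7.51937375e-02, -2.53194084e-01]), array([ 3.68250763e-05, -8.59942931e-06, -6.72523618e-05]))
```

View pics/wrist7.png

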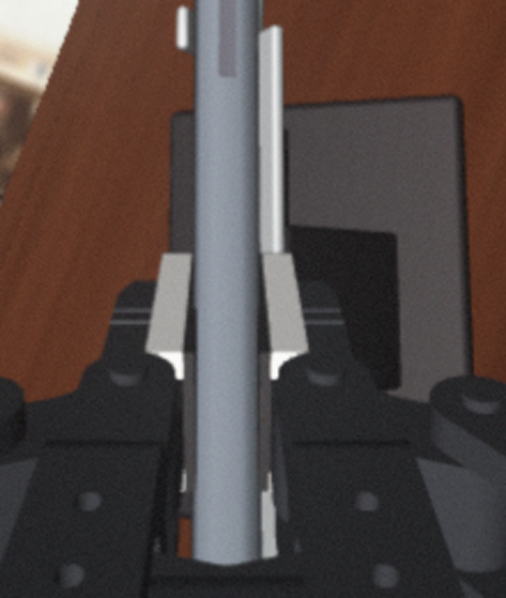

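View pics/scene7.png

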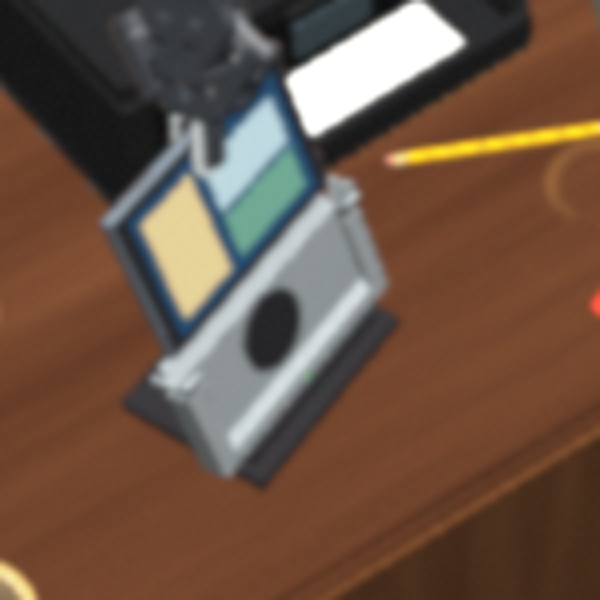

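```bash
python3 - <<'E'
from h import *
c=cam('scene')
pts=[seatz(99,90,-5),seatz(99,-90,-5),seatz(88,100,-12),seatz(88,-100,-12),seatz(88,90,13),seatz(88,-90,13),seatz(0,92,-9),seatz(0,-92,-9)]
print(((project(c,pts)-[220,200])*4).round(0))
E
```

```text
[[170. 363.]
 [327. 183.]
 [174. 387.]
 [347. 187.]
 [155. 367.]
 [312. 189.]
 [220. 465.]
 [372. 283.]]
```

```bash
python3 - <<'E'
from h import *
from plant import ctrl,sensors,optics
for up in (82,66,50):
    p,R=dock_tcp(up); h=ctrl.move_l(p,R,vel=40,threshold=12); ctrl.hold(.15)
    s=sensors.read_state(); r,e=slot_of(s['eef_pos'],s['eef_rot']); print(up,h,round(s['t'],2),r.round(2),e.round(4),np.round(s['force'],1),np.round(s['wrist_torque'],2),round(s['grip_width'],2))
    if h: break
p,d=optics.grab_frame('wrist'); cv2.imwrite('pics/wrist8.png',cv2.resize(p[180:440,220:440],None,fx=2.3,fy=2.3,interpolation=2)[...,::-1])
p,d=optics.grab_frame('scene'); cv2.imwrite('pics/scene8.png',cv2.resize(p[200:350,220:370],None,fx=4,fy=4,interpolation=2)[...,::-1])
E
```

```text
82 False 21.88 [ 8.239e+01 -7.000e-02  2.000e-01] [-0.0001  0.0001  0.0007] [ 0.4  0.5 -1.7] [-0.28 -0.34  0.02] 8.8
66 False 22.57 [6.629e+01 1.000e-02 8.000e-02] [-0.     -0.0001  0.0004] [ 0.9  0.2 -2. ] [-0.29 -0.39  0.02] 9.05
50 False 23.27 [ 5.025e+01 -1.000e-02  7.000e-02] [-0.     -0.0001  0.0003] [ 1.  -0.9 -3.1] [-0.33 -0.37  0.02] 9.03
```

View pics/scene8.png

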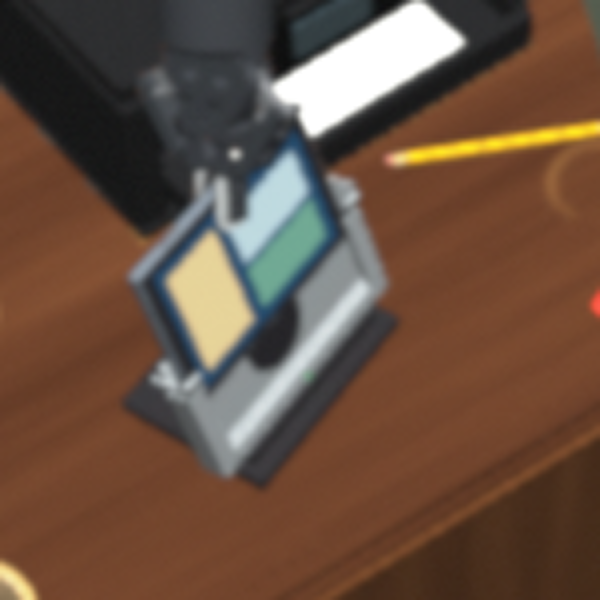

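View pics/wrist8.png

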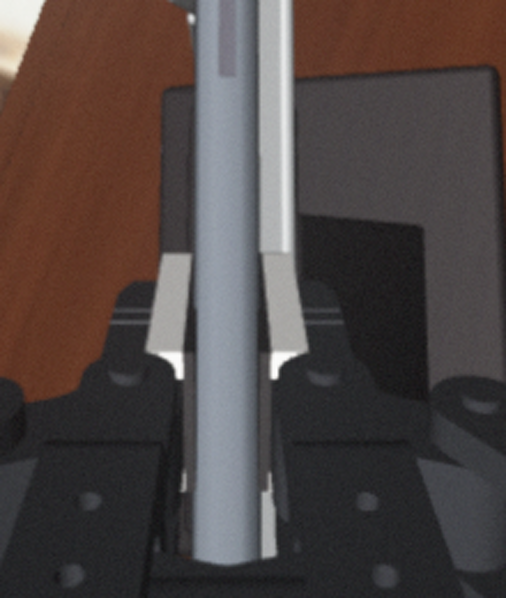

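```bash
python3 - <<'E'
from h import *
from plant import ctrl,sensors,optics
for up,v in ((30,40),(12,40),(-3,20)):
    p,R=dock_tcp(up); h=ctrl.move_l(p,R,vel=v,threshold=10); ctrl.hold(.15)
    s=sensors.read_state(); r,e=slot_of(s['eef_pos'],s['eef_rot']); print(up,h,round(s['t'],2),r.round(2),e.round(4),np.round(s['force'],1),np.round(s['wrist_torque'],2),round(s['grip_width'],2))
    if h: break
p,d=optics.grab_frame('wrist'); cv2.imwrite('pics/wrist9.png',cv2.resize(p[180:440,220:440],None,fx=2.3,fy=2.3,interpolation=2)[...,::-1])
p,d=optics.grab_frame('scene'); cv2.imwrite('pics/scene9.png',cv2.resize(p[200:350,220:370],None,fx=4,fy=4,interpolation=2)[...,::-1])
E
```

```text
30 False 24.18 [ 3.032e+01 -3.000e-02  1.200e-01] [-0.0001 -0.0001  0.0005] [-0.8  0.5 -1.6] [-0.21 -0.38  0.01] 9.03
12 False 24.93 [12.29 -0.03  0.11] [-0.     -0.0001  0.0004] [-0.2 -0.2 -2.2] [-0.24 -0.38 -0.  ] 8.63
-3 True 25.72 [-0.15  0.04  0.14] [0.0014 0.0001 0.0003] [ 0.9 -0.6  5.4] [-0.01  0.15  0.  ] 8.82
```

View pics/scene9.png

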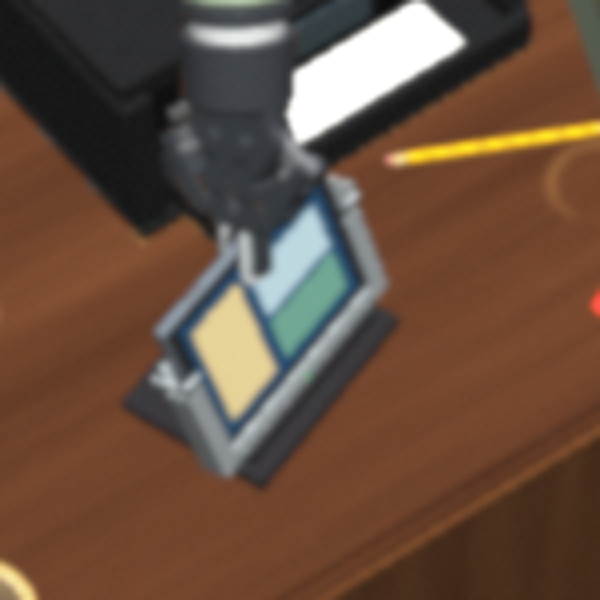

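View pics/wrist9.png

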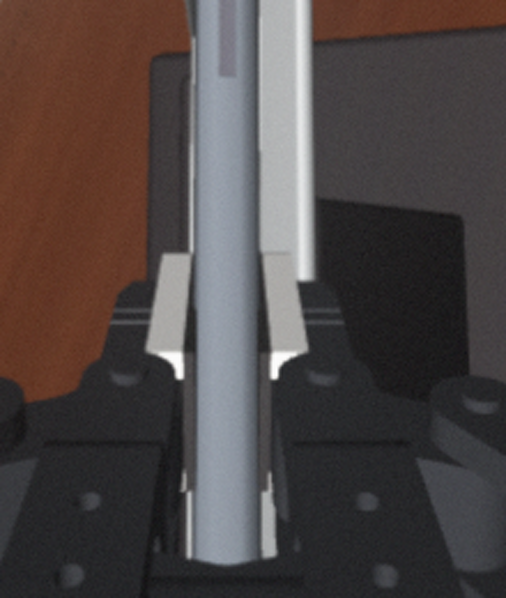

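Contact came at slot height −0.15 mm, as expected for the foot. Scene view: the tablet's lower edge sits at the foot strip. Releasing and backing out along the fingers.

```bash
python3 - <<'E'
from h import *
from plant import ctrl,sensors,optics
ctrl.gripper_to(30); s=sensors.read_state(); print(s['t'],s['grip_width'],np.round(s['force'],1))
p,R=np.array(s['eef_pos']),np.array(s['eef_rot'])
h=ctrl.move_l(p-R[:,2]*80,R,vel=80,threshold=15); s=sensors.read_state(); print(h,s['t'],np.round(s['force'],1))
if not h:
    ctrl.move_l(p-R[:,2]*80+[0,0,80],vel=200)
    q=np.array(sensors.read_state()['q']); q[0]-=0.6; ctrl.set_joints(q)
    s=sensors.read_state(); print(s['t'],s['eef_pos'])
for n in ('top','scene'):
    p,d=optics.grab_frame(n); np.savez(n+'10.npz',p=p,d=d)
    x=p[200:350,220:370] if n=='scene' else p[190:330,190:330]
    cv2.imwrite(f'pics/{n}10.png',cv2.resize(x,None,fx=4,fy=4,interpolation=2)[...,::-1])
E
```

```text
26.15 30.016409382612242 [-0.2 -0.2  0.2]
False 27.2917 [0.1 0.1 0.1]
29.1083 [565.06672889 -72.08164961 282.77176156]
```

View pics/scene10.png

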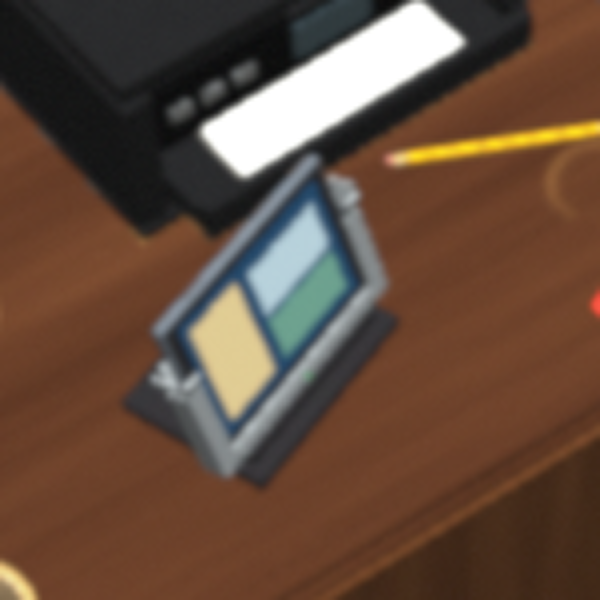

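View pics/top10.png

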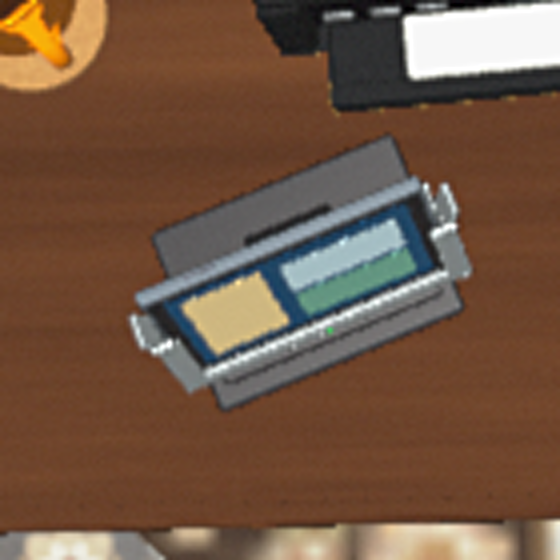

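Released. The tablet stands between the rails with its screen to the front: in the top crop, the upper edge runs from (140,300) to (418,185), parallel to the foot strip. Numeric check next.

```bash
python3 - <<'E'
from h import *
o=seatz(0); A=np.c_[rz(DY)@[S18,0,C18],rz(DY)@[0,1,0],rz(DY)@[C18,0,-S18]]
for n in ('top','scene'):
    f=np.load(n+'10.npz'); W=cloud(cam(n),f['d']).reshape(-1,3); s=(W-o)@A
    k=(s[:,0]>20)&(s[:,0]<115)&(abs(s[:,1])<75)&(abs(s[:,2])<15); q=s[k]; y=q[:,2]; B=np.c_[q[:,0]-60,q[:,1],np.ones(len(q))]
    for _ in range(5):
        l=np.linalg.lstsq(B,y,rcond=None)[0]; r=abs(y-B@l); g=r<3; B,y=B[g],y[g]
    print(n,'screen norm (up,lat,c)',l.round(4),len(y),'tilt from slot deg',np.degrees(l[0]).round(2))
    for lo in (-85,-45,-5,35,65):
        z=s[(s[:,0]>105)&(s[:,0]<140)&(s[:,1]>lo)&(s[:,1]<lo+20)&(abs(s[:,2])<15)]; print('  top edge',lo,np.percentile(z[:,0],97).round(1),len(z))
    z=s[(s[:,0]>105)&(s[:,0]<140)&(abs(s[:,1])<110)&(abs(s[:,2])<15)]; print('  lat',np.percentile(z[:,1],[1,99]).round(1))
W0=cloud(cam('top'),np.load('top0.npz')['d']);W1=cloud(cam('top'),np.load('top10.npz')['d'])
for n,bx in (('mug',(165,165,205,215)),('stapler',(120,210,185,270)),('tape',(133,270,178,315))):
    r=[]
    for W in (W0,W1):
        q=W[bx[1]:bx[3],bx[0]:bx[2]].reshape(-1,3); r.append(np.nanmean(q[q[:,2]>10],axis=0))
    print(n,'moved',(r[1]-r[0]).round(1))
E
```

```text
top screen norm (up,lat,c) [ 1.4100e-02  1.5000e-03 -5.1115e+00] 995 tilt from slot deg 0.81
  top edge -85 128.6 59
  top edge -45 128.4 64
  top edge -5 130.1 62
  top edge 35 129.5 63
  top edge 65 128.2 61
  lat [-86.8  88.1]
scene screen norm (up,lat,c) [ 1.91e-02 -1.20e-03 -6.07e+00] 980 tilt from slot deg 1.09
  top edge -85 127.7 47
  top edge -45 129.7 55
  top edge -5 129.2 52
  top edge 35 127.4 54
  top edge 65 128.6 58
  lat [-86.9  88.4]
mug moved [ 0.4  0.4 -0.3]
stapler moved [ 0.  -0.1 -0.2]
tape moved [-0.2  0.1 -0.3]
```

```bash
python3 - <<'E'
from h import *
o=seatz(0); A=np.c_[rz(DY)@[S18,0,C18],rz(DY)@[0,1,0],rz(DY)@[C18,0,-S18]]
f=np.load('top10.npz'); s=(cloud(cam('top'),f['d']).reshape(-1,3)-o)@A
f0=np.load('top0.npz'); s0=(cloud(cam('top'),f0['d']).reshape(-1,3)-o)@A
for lo in (-80,-30,20,60):
    z=s[(s[:,0]>115)&(s[:,1]>lo)&(s[:,1]<lo+25)&(abs(s[:,2])<4)]; print(lo,np.percentile(z[:,0],[10,50,90]).round(1),len(z))
z=s0[(abs(s0[:,0])<8)&(abs(s0[:,1])<70)&(abs(s0[:,2])<5)]; print('foot in top cam',np.median(z,axis=0))
z=s0[(s0[:,0]>75)&(s0[:,0]<100)&(abs(s0[:,1])<80)&(abs(s0[:,2])<25)]; print('flare in top cam',np.percentile(z,[2,50,97],axis=0))
E
```

```text
-80 [119.4 124.5 128.1] 41
-30 [119.3 125.  129.1] 42
20 [120.3 124.7 129.4] 41
60 [119.1 125.1 128. ] 42
foot in top cam [ 0.87886675 -0.41813434  0.35746699]
flare in top cam [[ 75.57720658 -76.6283415    4.86344555]
 [ 82.29849637   1.85715018  10.79740417]
 [ 90.41974653  75.55759011  15.82955389]]
```

```bash
python3 -c "
from plant import ctrl,sensors
print(sensors.read_state()['t'],sensors.read_state()['force']); ctrl.finish_job()"
```

```text
29.2083 [-0.62348054  0.00362225  0.21035908]
the job is handed in; nothing more can be done
```

The tablet is standing in the charging dock with its screen to the front, released, and I handed the job in at about 29 s of the 69 s allowed. `finish_job` gives no verdict, so what follows is from my own last checks.

**What I did:** I pushed the tablet from behind with the open fingers until about 47 mm hung over the riser's front edge. I then gripped the overhang from above and below at an angle of about 25° and turned it over. It slid down between the rails until the force rose at the foot, and I let go and backed clear.

**Last checks:**

| Check | Result |
|---|---|
| Contact with the foot | at −0.15 mm along the slot |
| Upper edge | about 125 mm up the slot and level from end to end |
| Lean | within about 1° of the rails in both camera views |
| Sideways offset | under 1 mm |
| Mug, stapler, tape roll | moved less than 1 mm, within measurement noise |
| Arm | at 283 mm height, well clear of the dock, no contact force |

**One disagreement:** the highest depth readings on the tablet's top edge were 128 to 130 mm. The dock's flares read about 2.5 mm too high in the same view, so I took this as depth noise and not a lifted tablet.

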